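Snap relay boards onto a clamped mounting plate

TASK

Lay the aluminium mounting plate in the jig and swing the toggle clamp shut onto its tongue. Then press each relay board that is here down over the four snap standoffs of any free bay until all four have clicked and the board sits flat on its posts. Finally swing the clamp fully open, lift the loaded plate out by its handle and set it down flat in the middle of the cork mat, leaving the other things on the table where they are.

Things in the scene. Friction and masses are not known exactly. Their poses are not given: they have to be found in the camera images.
- board_a_mid (a point): relay board A: 48 (x) x 56 (y) x 4 mm grey board with a black relay block (20 along x, 24 along y, 24 mm tall) in the middle of its top and four 10 mm holes at x = +-15, y = +-19 mm. This point is the block's centre, 16 mm above the board's underside; z up out of the block. 60 g. May be absent.
- board_b_mid (a point): relay board B: 48 (x) x 56 (y) x 4 mm grey board with a black relay block (20 along x, 24 along y, 24 mm tall) in the middle of its top and four 10 mm holes at x = +-15, y = +-19 mm. This point is the block's centre, 16 mm above the board's underside; z up out of the block. 60 g. May be absent.
- board_c_mid (a point): relay board C: 48 (x) x 56 (y) x 4 mm grey board with a black relay block (20 along x, 24 along y, 24 mm tall) in the middle of its top and four 10 mm holes at x = +-15, y = +-19 mm. This point is the block's centre, 16 mm above the board's underside; z up out of the block. 60 g. May be absent.
- plate_handle (a point): centre of the bar of the mounting plate's carrying handle, 45 mm above the plate's underside. The bar is 12 mm thick (x), 60 mm long (y), 18 mm tall and stands on two posts across the middle of the plate. x points to the plate's tongue, z up. Beside it the heads of the standoffs reach 33.5 mm above the underside.
- plate_base (a point): middle of the underside of the loose aluminium mounting plate, 150 (x) x 110 (y) x 6 mm, with a tongue 25 mm long and 36 mm wide on its +x end; 0.5 to 0.7 kg. Axes as the handle's.
- jig_seat (a point): middle of the nest floor of the fixed jig, 10 mm above the table; x points to the clamp, z up. The plate goes with plate_base here and x the same way, its tongue passing between two stops to the clamp. The fences are 8 mm high and leave about 3 mm play all round. The jig is 180 x 140 mm round the nest; a 70 mm wide foot under the clamp reaches to x = 175 mm.
- clamp (a joint): angle of the one-piece toggle clamp lever about the jig's y axis: 0 shut on nothing, about 0.02 to 0.08 shut on the tongue, 2.05 fully open. Over-centre: above about 1.8 it falls open by itself, below about 1.7 it falls shut within about a second, and its weight then holds it. About 3 N at the handle swings it. Starts open or shut.
- clamp_hinge (a point): pivot of the clamp lever, at jig x = 135 mm, y = 0, 40 mm above the table. Axes as the jig's (x away from the nest).
- clamp_knob (a point): point in the lever's handle, a 13 mm thick round black bar ending 56 mm from the pivot, 4 mm beyond this point. Clamp shut: the handle stands upright. Opening swings its top away from the nest (+x of the jig) and down, until it points 27 degrees below level.
- clamp_arm (a point): top of the lever's arm (steel bar 14 mm wide, 10 mm deep, 56 mm long) over its rubber pad, 47 mm from the pivot. Shut, the arm lies level towards the nest; fully open it stands up, leaning 27 degrees past upright away from the nest.
- mat_top (a point): middle of the top of the fixed cork mat, 150 (x) x 200 (y) x 3 mm.
- bay_1 (a point): bay 1 at x, y = -48, -30 mm on the mounting plate: where the centre of a relay block is once its board is home (36 mm above the plate's underside). Axes as the plate's; board x goes along plate x, either way round. Four white snap standoffs: posts 14 mm high, 14 mm thick, each with a 7 mm neck, sprung barb and pointed head reaching 13 mm above the post.
- bay_2 (a point): bay 2 at x, y = -48, +30 mm on the mounting plate: where the centre of a relay block is once its board is home (36 mm above the plate's underside). Axes as the plate's; board x goes along plate x, either way round. A board lies 5 to 13 mm too high on heads or barbs until pressed; then it rests flat on the posts.
- bay_3 (a point): bay 3 at x, y = +48, -30 mm on the mounting plate: where the centre of a relay block is once its board is home (36 mm above the plate's underside). Axes as the plate's; board x goes along plate x, either way round. Each barb clicks at about 2 to 4 N, 8 to 18 N for all four together.
- bay_4 (a point): bay 4 at x, y = +48, +30 mm on the mounting plate: where the centre of a relay block is once its board is home (36 mm above the plate's underside). Axes as the plate's; board x goes along plate x, either way round. Boards at home stay on when the plate is lifted; heads then stand 9.5 mm above the board's top.
- tape_measure: bystander: tape measure standing on its base, 42 x 88 x 62 mm; origin at its underside.
- wax_tin: bystander: round tin 70 mm across, 25 mm high; origin at its underside.

How it is judged:
On the way, in this order (a step that is already met when the one before it is completed fails the run):
1. the plate lies home in the jig's nest (distance between plate_base and jig_seat below 0.007 m and angle between the z axis of plate_base and the z axis of jig_seat, either way round below 0.05 rad), for 0.2 s.
2. the clamp is shut on the plate's tongue, pressing on it (all of step 1 and value of joint clamp below 0.12 rad and contact force between clamp and plate above 0.5 N), for 0.2 s.
3. with the clamp shut, every board is snapped home on four standoffs (all of step 1 and value of joint clamp below 0.12 rad and ((distance between board_a_mid and bay_1 below 0.004 m and angle between the z axis of board_a_mid and the z axis of bay_1, either way round below 0.06 rad) or (distance between board_a_mid and bay_2 below 0.004 m and angle between the z axis of board_a_mid and the z axis of bay_2, either way round below 0.06 rad) or (distance between board_a_mid and bay_3 below 0.004 m and angle between the z axis of board_a_mid and the z axis of bay_3, either way round below 0.06 rad) or (distance between board_a_mid and bay_4 below 0.004 m and angle between the z axis of board_a_mid and the z axis of bay_4, either way round below 0.06 rad)) and ((distance between board_b_mid and bay_1 below 0.004 m and angle between the z axis of board_b_mid and the z axis of bay_1, either way round below 0.06 rad) or (distance between board_b_mid and bay_2 below 0.004 m and angle between the z axis of board_b_mid and the z axis of bay_2, either way round below 0.06 rad) or (distance between board_b_mid and bay_3 below 0.004 m and angle between the z axis of board_b_mid and the z axis of bay_3, either way round below 0.06 rad) or (distance between board_b_mid and bay_4 below 0.004 m and angle between the z axis of board_b_mid and the z axis of bay_4, either way round below 0.06 rad)) and ((distance between board_c_mid and bay_1 below 0.004 m and angle between the z axis of board_c_mid and the z axis of bay_1, either way round below 0.06 rad) or (distance between board_c_mid and bay_2 below 0.004 m and angle between the z axis of board_c_mid and the z axis of bay_2, either way round below 0.06 rad) or (distance between board_c_mid and bay_3 below 0.004 m and angle between the z axis of board_c_mid and the z axis of bay_3, either way round below 0.06 rad) or (distance between board_c_mid and bay_4 below 0.004 m and angle between the z axis of board_c_mid and the z axis of bay_4, either way round below 0.06 rad))), for 0.2 s.
4. the clamp is swung back open (value of joint clamp above 1.75 rad), for 0.2 s.
At the end, for the whole second after the job is handed in: Every board present is home in a bay (block centre within 4 mm of the bay point, flat within 0.06 rad), the plate lies still and flat on the cork mat with its middle within 35 mm of the mat's, and the clamp is open (over 1.75 rad) (((distance between board_a_mid and bay_1 below 0.004 m and angle between the z axis of board_a_mid and the z axis of bay_1, either way round below 0.06 rad) or (distance between board_a_mid and bay_2 below 0.004 m and angle between the z axis of board_a_mid and the z axis of bay_2, either way round below 0.06 rad) or (distance between board_a_mid and bay_3 below 0.004 m and angle between the z axis of board_a_mid and the z axis of bay_3, either way round below 0.06 rad) or (distance between board_a_mid and bay_4 below 0.004 m and angle between the z axis of board_a_mid and the z axis of bay_4, either way round below 0.06 rad)) and ((distance between board_b_mid and bay_1 below 0.004 m and angle between the z axis of board_b_mid and the z axis of bay_1, either way round below 0.06 rad) or (distance between board_b_mid and bay_2 below 0.004 m and angle between the z axis of board_b_mid and the z axis of bay_2, either way round below 0.06 rad) or (distance between board_b_mid and bay_3 below 0.004 m and angle between the z axis of board_b_mid and the z axis of bay_3, either way round below 0.06 rad) or (distance between board_b_mid and bay_4 below 0.004 m and angle between the z axis of board_b_mid and the z axis of bay_4, either way round below 0.06 rad)) and ((distance between board_c_mid and bay_1 below 0.004 m and angle between the z axis of board_c_mid and the z axis of bay_1, either way round below 0.06 rad) or (distance between board_c_mid and bay_2 below 0.004 m and angle between the z axis of board_c_mid and the z axis of bay_2, either way round below 0.06 rad) or (distance between board_c_mid and bay_3 below 0.004 m and angle between the z axis of board_c_mid and the z axis of bay_3, either way round below 0.06 rad) or (distance between board_c_mid and bay_4 below 0.004 m and angle between the z axis of board_c_mid and the z axis of bay_4, either way round below 0.06 rad)) and horizontal distance between plate_base and mat_top below 0.035 m and height (world z) of plate_base below 0.008 m and angle between plate_base's own z axis and vertical below 0.05 rad and linear speed of plate below 0.02 m/s and value of joint clamp above 1.75 rad); the robot touches nothing.
It fails at once if the tape measure is pushed more than 3 cm (distance of tape_measure from where it was at the start of the episode above 0.03 m).
It fails at once if the wax tin is pushed more than 3 cm (distance of wax_tin from where it was at the start of the episode above 0.03 m).
Of board_a, board_b, board_c only 2 to 3 are there at a start; the rules pass over those that are not, and their reading is None.
At some moment in a run one of board_a, board_b, board_c may be knocked a few centimetres aside while the robot is not near it.
It also fails if it takes over 210 s, if anything falls off the work surface, if the arm or the gripper's body presses on something with over 40 N, if the wrist force passes 120 N, or if a joint passes its speed limit or range.

ROBOT

A 6-joint arm with a two-finger parallel gripper is mounted at the origin on a cart in front of the work surface, level with it; the furniture and walls round the work are solid. World frame = base frame: x ahead of the robot, y to its left, z up, the work surface at z = 0. Lengths are in m, angles in rad, forces in N, time in s.
With the tool pointing down it reaches from about 0.375 to 0.9 m from the base axis. Payload 3.1 kg.
Tool frame: the origin (TCP) lies at the very end of the fingers, on their centre line; the grasp point (between the pads) lies 19 mm behind it; x points along the fingers, z is the direction in which the jaws open and shut, and the axes are right-handed (so a half turn about x gives the same grasp; the last joint's range is limited). The gripper opens to 85 mm and grips with 20 to 120 N. Pads are 22 mm wide; open, the fingers measure 114 mm over their backs; the gripper's body (76 mm by 85 mm) begins 54 mm behind the grasp point. The pads swing forward as they close: fully open they stand 13 mm farther back than shut.
Start: joints at [1.167, 0.527, 1.433, -0, 1.181, -0.178], TCP at [0.14, 0.609, 0.231] pointing down, gripper open.
Joint ranges: [-3.08, 3.08], [-0.75, 2.2], [0.22, 2.44], [-1.43, 4.57], [0, 2.65], [-2.85, 2.85]. Speed limits (rad/s): [2.79, 2.79, 3.14, 3.14, 3.14, 3.14].

INTERFACE

Orientations are given as a unit quaternion [x, y, z, w].
In Python, from station import manip, viewer, job gives the robot as it stands.
- The arm moves only by the tool move_arm, never from a script. Its argument "deltas" is one flat list of numbers, 7 for each row, row after row: the finger opening in mm, from 0 to 85.4, then the shift along the tool's x, y, z in mm, then the turn, a rotation vector about the tool's x, y, z in degrees. In form: [jaw, tx, ty, tz, rx, ry, rz, jaw, tx, ty, tz, rx, ry, rz, ...]. A call has 1 to 10 rows; each row shifts and turns the commanded pose from where the row before left it, along the tool's axes as they then stand; what a row does not reach is not made up. A row lasts 1/10 s, in which the tool goes at most 50 mm and 8.59 degrees, less where a joint would pass 70% of its speed; a pose out of reach is approached as far as the arm can. A call is refused whole if a number of a shift passes 50 or a number of a turn 8.59, either way. A call with a gripper value outside its range is refused whole. The fingers move at their own pace and stop on an object; "force" is the grip in N (left out, the last holds). Time passes only in rows, so rows that do not move let the fingers close. It gives the time, the measured TCP pose, the force and the opening at its end, in the units of the state.
- manip.sense(): the state, without advancing time (a new reading comes with each control period).
- viewer.snapshot(name): name is "scene" or "side" or "wrist"; returns a dict with "image" (480x640x3 uint8, red, green, blue), "depth" (480x640 float32, m along the optical axis (not along the pixel's ray), 0 where there is no reading), "fovy" (degrees; the focal length in pixels is half the picture's height over the tangent of half this angle, whatever the lens; pixels are square), "cx", "cy" (the principal point, pixels), "k1" (the pictures are not rectified: a ray, as slopes to the right and down, at radius r is drawn at 1 + k1 r^2 times it, then the intrinsics apply), "R" (3x3) and "t" (3): a world point X has camera coordinates R X + t. Camera axes: x right, y down, z forward; pixel columns grow to the right and rows downward; lengths in m; the calibration is good to about 2 mm. A picture is of the moment at which its call begins.
- job.sign_off(): hands the job in, once; it reports no verdict.
The state is a dict: "t": time; "q": joint angles; "qd": joint speeds; "tau": joint torques, N m; "tcp_pos": TCP position; "tool_rot": TCP orientation; "force": force on the tool from outside, world axes, zero at the start; "ft_torque": the same for the moment, N m; "finger_gap": opening from 0.0 (shut) to 1.0 (fully open).
Only numpy, scipy, OpenCV 4.12 (cv2) and the standard library are available. Lean on these libraries where they do the work, as an engineer would, in place of code of your own. Each camera call takes 0.05 s, during which the arm holds its last target.

## Working session

There is one attempt and no reset: what is moved stays moved. The work goes in short steps, Python scripts to look and compute and a tool call to move; the robot and the scene stay as the last step left them, time stands still between calls to the robot, and variables do not carry over. Pictures are saved under pics/ and viewed, and the job is handed in when it is done.

Besides the shell and the picture viewer there is one more tool, called after "Call:" as a command line: name --argument value ..., lists and objects as JSON in quotes. move_arm: Moves the arm, as the interface text tells. Its arguments: {"type":"object","properties":{"deltas":{"type":"array"},"force":{"type":"number"}},"required":["deltas"]}

```bash
ls; mkdir -p pics
cat > h.py <<'E'
import numpy as np, cv2
from station import manip, viewer, job
from scipy.spatial.transform import Rotation as Rn
def snap(n,f=None):
    s=viewer.snapshot(n)
    if f: cv2.imwrite('pics/'+f+'.png',s['image'][:,:,::-1])
    return s
def K(s):
    f=240/np.tan(np.radians(s['fovy'])/2); return f
def rays(s,uv):
    uv=np.atleast_2d(np.array(uv,float)); f=K(s)
    M=np.array([[f,0,s['cx']],[0,f,s['cy']],[0,0,1]])
    d=np.stack([(uv[:,0]-s['cx'])/f,(uv[:,1]-s['cy'])/f],1)
    r=d.copy()
    for _ in range(20): r=d/(1+s['k1']*(r**2).sum(1,keepdims=True))
    return np.c_[r,np.ones(len(r))]
def onplane(s,uv,z):
    R=np.array(s['R']);t=np.array(s['t']);d=rays(s,uv)@R; c=-R.T@t
    k=(z-c[2])/d[:,2]; return c+k[:,None]*d
def cloud(s):
    v,u=np.mgrid[0:480,0:640]; uv=np.c_[u.ravel(),v.ravel()]
    r=rays(s,uv)*s['depth'].ravel()[:,None]
    P=(r-np.array(s['t']))@np.array(s['R']); P[s['depth'].ravel()==0]=np.nan
    return P.reshape(480,640,3)
def proj(s,X):
    X=np.atleast_2d(X); c=X@np.array(s['R']).T+np.array(s['t']); a=c[:,:2]/c[:,2:]
    a=a*(1+s['k1']*(a**2).sum(1,keepdims=True)); return a*K(s)+[s['cx'],s['cy']]
E
python3 - <<'E'
from h import *
for n in ['scene','side','wrist']:
    s=snap(n,n+'0'); R=np.array(s['R']);print(n,s['fovy'],s['k1'],-R.T@np.array(s['t']),R[2])
print(manip.sense())
E
```

```text
pics
scene 54.78959966296824 -0.12432478832146503 [-0.2051776  -0.5404002   0.91101825] [ 0.60836945  0.42746712 -0.66869909]
side 42.11968241887849 -0.004090936733342086 [0.21034818 0.89766429 0.92789402] [ 0.25769053 -0.71719518 -0.64747715]
wrist 71.85311645499075 -0.03106816626406098 [0.06426152 0.62754456 0.3729176 ] [ 0.29176868 -0.06844978 -0.95403651]
{'t': 0.15, 'q': array([ 1.16649482e+00,  5.28263564e-01,  1.43362063e+00, -1.29537465e-05,
        1.18142422e+00, -1.78460159e-01]), 'qd': array([ 0.00053185, -0.00270178, -0.00235044, -0.0009923 , -0.00201143,
        0.00088099]), 'tau': array([ 4.16644625e-04, -4.42745411e+01, -1.78276598e+01, -2.71013205e-04,
        5.66818126e-03,  2.70190219e-05]), 'tcp_pos': array([0.1396798 , 0.60861487, 0.23054769]), 'tool_rot': array([-0.44076776,  0.55368683,  0.44018503,  0.55262268]), 'force': array([0.4786308 , 0.02648108, 0.07591431]), 'ft_torque': array([0.01910643, 0.02091969, 0.02545888]), 'finger_gap': 1.0008824401511294}
```

View pics/scene0.png

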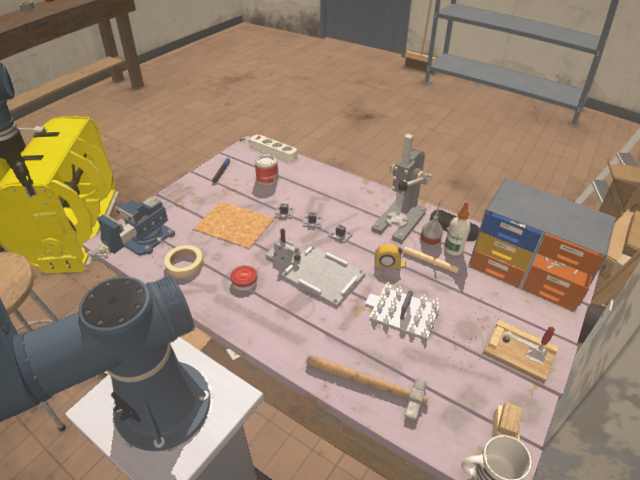

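View pics/side0.png

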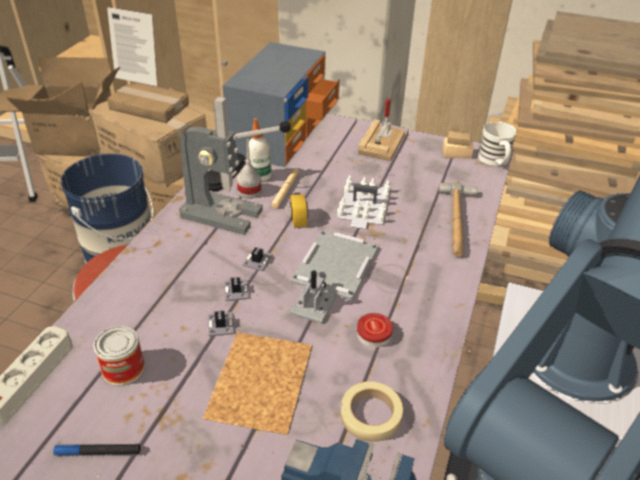

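View pics/wrist0.png

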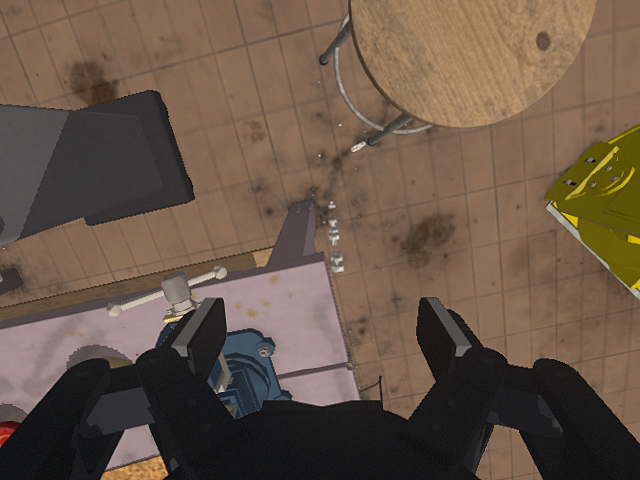

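Three boards at scene (284,210), (312,219), (341,232); the jig at (322,274) with its clamp toward the mat; the plate at (403,310); the tape measure at (388,257); the tin at (244,277). I'll zoom in.

Run:
```python
from h import *
a=cv2.imread('pics/scene0.png');b=cv2.imread('pics/side0.png')
c=cv2.resize(a[190:350,180:460],None,fx=2.8,fy=2.8,interpolation=cv2.INTER_CUBIC)
cv2.imwrite('pics/sc_z.png',c)
d=cv2.resize(b[170:440,195:415],None,fx=2.2,fy=2.2,interpolation=cv2.INTER_CUBIC)
cv2.imwrite('pics/si_z.png',d)
s=viewer.snapshot('scene');P=cloud(s)
for n,uv in dict(ba=(284,207),bb=(312,216),bc=(341,229),plate=(406,303),jig=(325,275),mat=(233,224),tape=(388,254),tin=(244,275),clamp=(283,240)).items(): print(n,P[uv[1],uv[0]].round(3))
s=viewer.snapshot('side');P=cloud(s)
for n,uv in dict(ba=(221,318),bb=(237,284),bc=(257,255),plate=(365,187),jig=(340,260),mat=(262,380),tape=(300,205),tin=(375,325),clamp=(315,280)).items(): print(n,P[uv[1],uv[0]].round(3))
```

```text
ba [0.66  0.172 0.03 ]
bb [0.677 0.079 0.026]
bc [ 0.677 -0.024  0.025]
plate [ 0.508 -0.314  0.053]
jig [ 0.511 -0.078  0.008]
mat [0.53  0.269 0.007]
tape [ 0.635 -0.197  0.052]
tin [0.376 0.088 0.026]
clamp [0.512 0.06  0.063]
ba [0.659 0.185 0.029]
bb [0.671 0.091 0.031]
bc [ 0.673 -0.01   0.027]
plate [ 0.52  -0.304  0.055]
jig [ 0.506 -0.081  0.008]
mat [0.533 0.274 0.005]
tape [ 0.639 -0.179  0.054]
tin [0.377 0.087 0.023]
clamp [0.51  0.065 0.077]
```

View pics/sc_z.png

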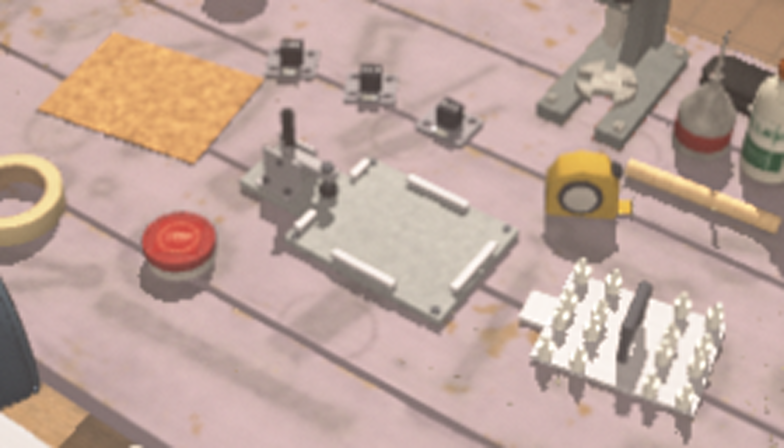

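View pics/si_z.png

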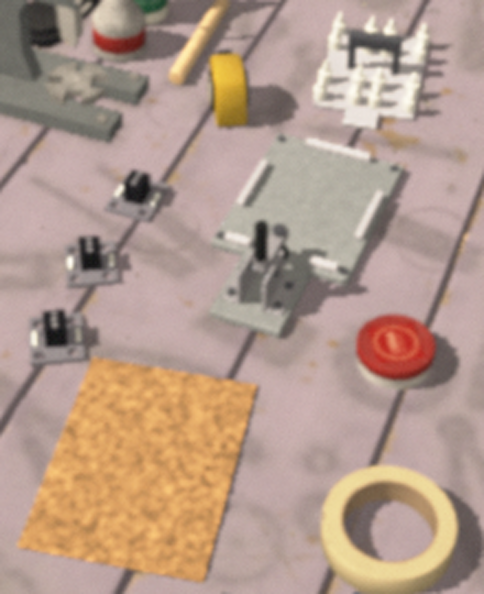

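```bash
cat >> h.py <<'E'
def goalR(a):
    x=np.array([0,0,-1.]);z=np.array([np.cos(a),np.sin(a),0]);return np.c_[x,np.cross(z,x),z]
def st():
    m=manip.sense();R=Rn.from_quat(m['tool_rot']).as_matrix();return m,np.array(m['tcp_pos']),R
def show():
    m,p,R=st();print('t %.2f'%m['t'],'tcp',p.round(4),'jaw',np.degrees(np.arctan2(R[1,2],R[0,2])).round(2),'tilt',R[:,0].round(4),'F',np.round(m['force'],1),'gap',round(m['finger_gap'],3),'q',np.round(m['q'],2))
def plan(pos,adeg=None,half=True):
    """turn first (tool rotvec deg), then shift in tool axes after turn"""
    m,p,R=st();show()
    if adeg is None: G=R
    else:
        G=goalR(np.radians(adeg))
        if half:
            c=[G,goalR(np.radians(adeg+180))]
            G=min(c,key=lambda g:Rn.from_matrix(R.T@g).magnitude())
    rv=np.degrees(Rn.from_matrix(R.T@G).as_rotvec())
    d=np.array(pos)-p
    print('turn',rv.round(2),'n>=',np.ceil(abs(rv).max()/8.5),'shift(after turn)',(G.T@d*1000).round(1),'world',(d*1000).round(1))
E
python3 - <<'E'
from h import *
plan([0.45,-0.05,0.33])
plan([0.45,-0.05,0.33],0)
plan([0.45,-0.05,0.33],90)
E
```

```text
t 0.25 tcp [0.1398 0.6088 0.2308] jaw 77.06 tilt [-4.e-04 -1.e-03 -1.e+00] F [ 0.   0.  -0.4] gap 0.997 q [ 1.17  0.53  1.43 -0.    1.18 -0.18]
turn [0. 0. 0.] n>= 0.0 shift(after turn) [ -98.6 -449.8 -572.8] world [ 310.2 -658.8   99.2]
t 0.25 tcp [0.1398 0.6088 0.2308] jaw 77.06 tilt [-4.e-04 -1.e-03 -1.e+00] F [ 0.   0.  -0.4] gap 0.997 q [ 1.17  0.53  1.43 -0.    1.18 -0.18]
turn [ 7.706e+01 -6.000e-02  3.000e-02] n>= 10.0 shift(after turn) [ -99.2 -658.8  310.2] world [ 310.2 -658.8   99.2]
t 0.25 tcp [0.1398 0.6088 0.2308] jaw 77.06 tilt [-4.e-04 -1.e-03 -1.e+00] F [ 0.   0.  -0.4] gap 0.997 q [ 1.17  0.53  1.43 -0.    1.18 -0.18]
turn [-12.94  -0.06  -0.02] n>= 2.0 shift(after turn) [ -99.2 -310.2 -658.8] world [ 310.2 -658.8   99.2]
```

Call:
move_arm --deltas '[85,-20,-45,0,-6.5,0,0,85,-20,-45,0,-6.5,0,0,85,-20,-45,-20,0,0,0,85,-20,-45,-40,0,0,0,85,-20,-45,-40,0,0,0,85,0,-45,-40,0,0,0,85,0,-20,-40,0,0,0,85,0,0,-50,0,0,0,85,0,0,-50,0,0,0,85,0,0,-50,0,0,0]'

```text
t: 1.25
tcp_pos: [0.3992, 0.2871, 0.3214]
tool_rot: [0.5, -0.5, -0.5, -0.5]
force: [0.7, -0.9, 0.0]
finger_gap: 0.998
```

Call:
move_arm --deltas '[85,0,0,-50,0,0,0,85,0,0,-50,0,0,0,85,0,0,-50,0,0,0,85,0,0,-50,0,0,0,85,0,0,-50,0,0,0,85,0,0,-50,0,0,0,85,0,0,-50,0,0,0,85,0,0,-20,0,0,0,85,0,0,0,0,0,0,85,0,0,0,0,0,0]'

```text
t: 2.25
tcp_pos: [0.3995, -0.0807, 0.3215]
tool_rot: [-0.5, 0.5, 0.5, 0.5]
force: [0.6, 0.8, -0.3]
finger_gap: 0.994
```

Run:
```python
from h import *
show()
s=snap('wrist','w1')
import pickle;pickle.dump(s,open('w1.pkl','wb'))
```

```text
t 2.25 tcp [ 0.3995 -0.0807  0.3215] jaw 89.98 tilt [-5.e-04  1.e-03 -1.e+00] F [ 0.6  0.8 -0.3] gap 0.994 q [-0.48  0.11  1.81  0.    1.22 -2.05]
```

View pics/w1.png

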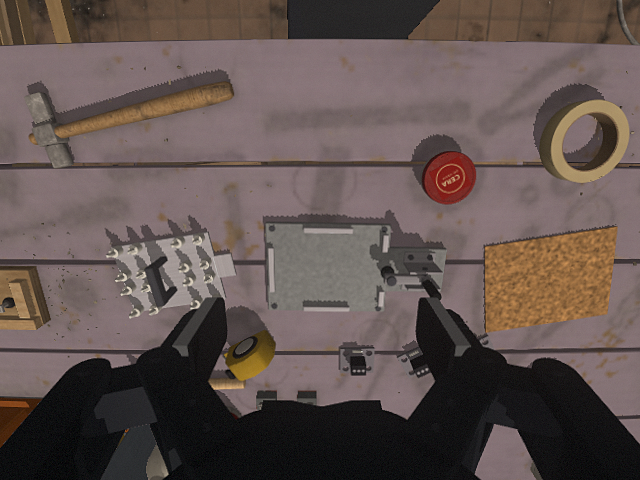

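Run:
```python
from h import *
a=cv2.imread('pics/w1.png')
cv2.imwrite('pics/w1z.png',cv2.resize(a[205:325,255:455],None,fx=4,fy=4,interpolation=cv2.INTER_CUBIC))
cv2.imwrite('pics/w1p.png',cv2.resize(a[210:330,95:245],None,fx=5,fy=5,interpolation=cv2.INTER_CUBIC))
```

```text
(no output)
```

View pics/w1z.png

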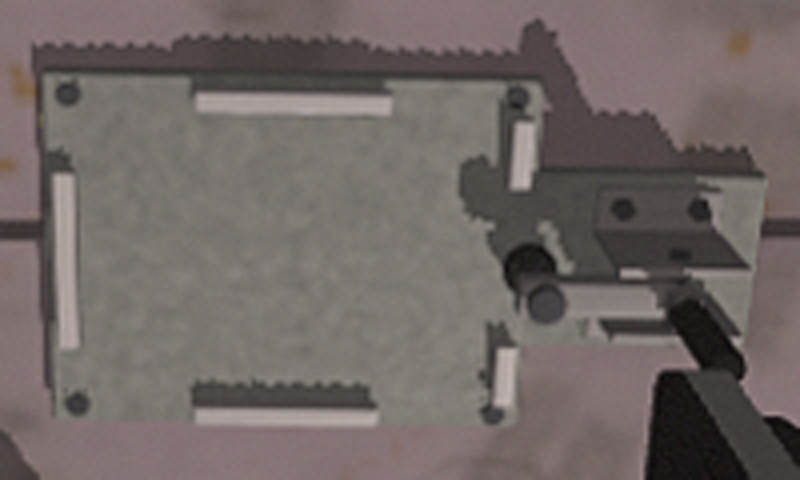

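View pics/w1p.png

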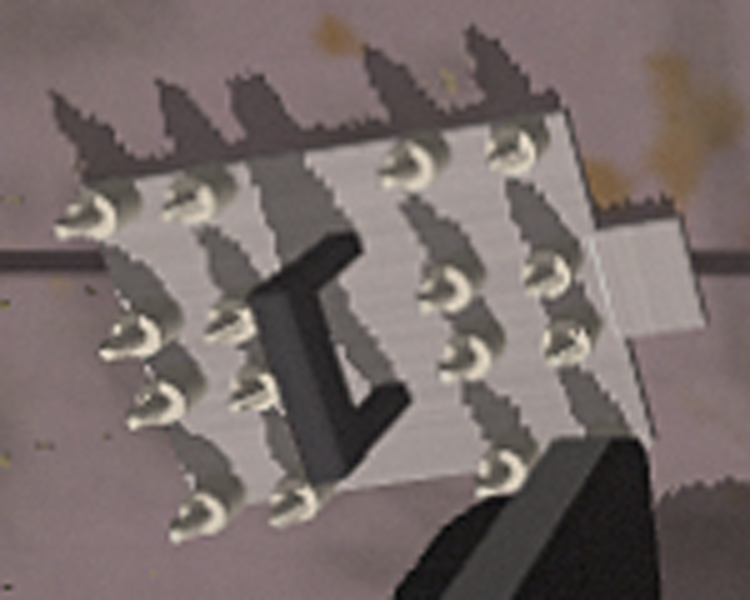

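Run:
```python
from h import *
import pickle;s=pickle.load(open('w1.pkl','rb'))
def z4(p): return [255+p[0]/4-.4,205+p[1]/4-.4]
def z5(p): return [95+p[0]/5-.4,210+p[1]/5-.4]
j=onplane(s,[z4(p) for p in [(40,74),(542,81),(54,421),(516,425),(766,177),(744,346)]],0.010)
print(j.round(4)); c=j[:4].mean(0);print('c',c,[np.linalg.norm(j[a]-j[b]).round(4) for a,b in [(0,1),(2,3),(0,2),(1,3),(4,5)]])
for a,b in [(0,1),(2,3)]: d=j[b]-j[a];print(np.degrees(np.arctan2(d[1],d[0])))
for a,b in [(0,2),(1,3),(4,5)]: d=j[b]-j[a];print(np.degrees(np.arctan2(d[1],d[0]))+90)
p=onplane(s,[z5(q) for q in [(678,218),(706,325),(562,112),(655,440)]],.006);print(p.round(4))
print('knob top',onplane(s,[z4((547,303))],.096))
```

```text
[[ 0.4424 -0.1586  0.01  ]
 [ 0.4453  0.0196  0.01  ]
 [ 0.5809 -0.1606  0.01  ]
 [ 0.5831  0.0181  0.01  ]
 [ 0.4816  0.1039  0.01  ]
 [ 0.5497  0.1032  0.01  ]]
c [ 0.5129372  -0.07039051  0.01      ] [np.float64(0.1782), np.float64(0.1787), np.float64(0.1385), np.float64(0.1378), np.float64(0.0681)]
89.08210975268652
89.29956324292779
89.19424305001347
89.38808697372986
89.46625640639031
[[ 0.4892 -0.2125  0.006 ]
 [ 0.5235 -0.207   0.006 ]
 [ 0.4566 -0.2435  0.006 ]
 [ 0.562  -0.2258  0.006 ]]
knob top [[0.49183864 0.00668745 0.096     ]]
```

Run:
```python
from h import *
import pickle;s=pickle.load(open('w1.pkl','rb'))
for z in (.04,.09,.096): print(((proj(s,[.5147,.0646,z])-[255,205])*4).round())
for n in('scene','side'):
    q=viewer.snapshot(n);print(proj(q,[.5147,.0646,.096]).round(1))
    u,v=proj(q,[.5147,.0646,.07])[0].astype(int)
    cv2.imwrite('pics/c_%s.png'%n,cv2.resize(q['image'][v-30:v+30,u-40:u+40,::-1],None,fx=6,fy=6,interpolation=cv2.INTER_CUBIC));print(u,v)
plan([.515,.03,.17],0)
```

```text
[[673. 293.]]
[[720. 359.]]
[[727. 368.]]
[[281.7 229.5]]
282 236
[[313.2 272.2]]
313 281
t 2.40 tcp [ 0.3996 -0.0796  0.3216] jaw 90.17 tilt [-3.e-04  5.e-04 -1.e+00] F [ 0.1 -0.2  0.1] gap 0.999 q [-0.47  0.11  1.81  0.    1.22 -2.05]
turn [-8.983e+01  4.000e-02  1.000e-02] n>= 11.0 shift(after turn) [ 151.6 -109.6 -115.4] world [ 115.4  109.6 -151.6]
```

View pics/c_scene.png

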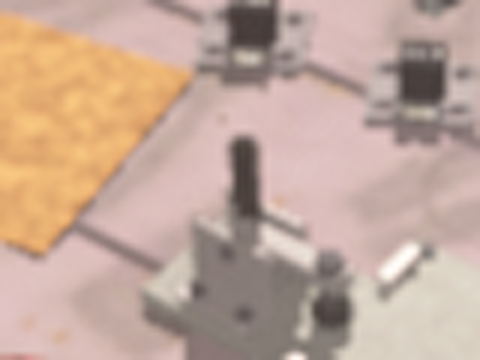

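View pics/c_side.png

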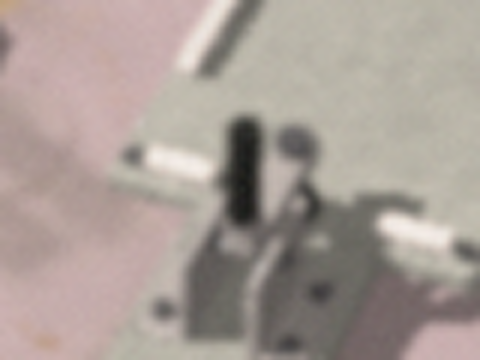

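Call:
move_arm --deltas '[0,0,0,0,8.2,0,0,0,0,0,0,8.2,0,0,0,0,0,0,8.2,0,0,0,0,0,0,8.2,0,0,0,0,0,0,8.2,0,0,0,0,0,0,8.2,0,0,0,0,0,0,8.2,0,0,0,0,0,0,8.2,0,0,0,0,0,0,8.2,0,0,0,0,0,0,8.2,0,0]' --force 40

```text
t: 3.4
tcp_pos: [0.3998, -0.0794, 0.3217]
tool_rot: [-0.048, 0.705, 0.049, 0.705]
force: [0.0, 0.4, 0.2]
finger_gap: -0.001
```

Call:
move_arm --deltas '[0,0,0,0,8.2,0,0,0,30,40,40,0,0,0,0,30,40,40,0,0,0,0,40,29,35,0,0,0,0,50,0,0,0,0,0,0,0,0,0,0,0,0,0,0,0,0,0,0,0]'

```text
t: 4.1
tcp_pos: [0.4905, 0.0065, 0.1916]
tool_rot: [0.0, 0.708, 0.0, 0.706]
force: [-0.4, 0.1, -0.0]
finger_gap: 0.0
```

Run:
```python
from h import *
plan([.515,.035,.082])
```

```text
t 4.10 tcp [0.4905 0.0065 0.1916] jaw -0.03 tilt [-3.1e-03  6.0e-04 -1.0e+00] F [-0.4  0.1 -0. ] gap 0.0 q [-0.22  0.41  1.8  -0.    0.93 -0.21]
turn [0. 0. 0.] n>= 0.0 shift(after turn) [109.5  28.5  24.8] world [  24.5   28.5 -109.6]
```

Call:
move_arm --deltas '[0,20,14,12,0,0,0,0,20,14,13,0,0,0,0,30,0,0,0,0,0,0,30,0,0,0,0,0,0,10,0,0,0,0,0,0,0,0,0,0,0,0]'

```text
t: 4.7
tcp_pos: [0.5169, 0.0329, 0.0829]
tool_rot: [0.001, 0.707, -0.001, 0.707]
force: [-0.7, 1.1, -0.7]
finger_gap: -0.003
```

Run:
```python
from h import *
plan([.515,.047,.082])
```

```text
t 4.70 tcp [0.5169 0.0329 0.0829] jaw -0.17 tilt [ 1.e-03 -2.e-04 -1.e+00] F [-0.7  1.1 -0.7] gap -0.003 q [-0.15  0.62  1.82 -0.    0.7  -0.15]
turn [0. 0. 0.] n>= 0.0 shift(after turn) [ 0.9 14.1 -2. ] world [-1.9 14.1 -0.9]
```

Call:
move_arm --deltas '[0,0,14,-1,0,0,0,0,1,12,-1,0,0,0,0,1,11,0,0,0,0,0,5,10,0,0,0,0,0,6,9,0,0,0,0,0,8,7,0,0,0,0,0,8,7,0,0,0,0,0,9,4,0,0,0,0,0,9,3,0,0,0,0,0,6,1,0,0,0,0]'

```text
t: 5.7
tcp_pos: [0.5135, 0.1118, 0.0273]
tool_rot: [0.001, 0.708, -0.001, 0.706]
force: [-0.0, -0.6, 0.0]
finger_gap: -0.001
```

Run:
```python
from h import *
show()
for n in('scene','side'):
    q=viewer.snapshot(n)
    u,v=proj(q,[.5147,.0646,.07])[0].astype(int)
    cv2.imwrite('pics/c2_%s.png'%n,cv2.resize(q['image'][v-40:v+40,u-60:u+60,::-1],None,fx=6,fy=6,interpolation=cv2.INTER_CUBIC));print(u,v)
```

```text
t 5.70 tcp [0.5135 0.1118 0.0273] jaw -0.14 tilt [-2.7e-03  4.0e-04 -1.0e+00] F [-0.  -0.6  0. ] gap -0.001 q [0.   0.73 1.82 0.   0.59 0.  ]
282 236
313 281
```

View pics/c2_scene.png

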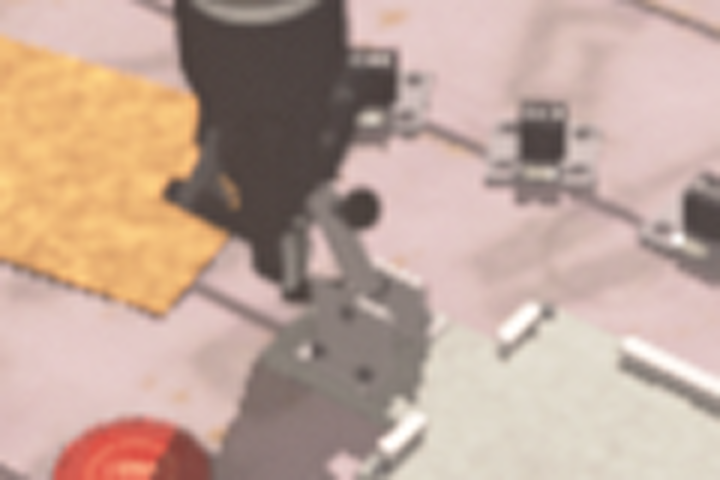

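View pics/c2_side.png

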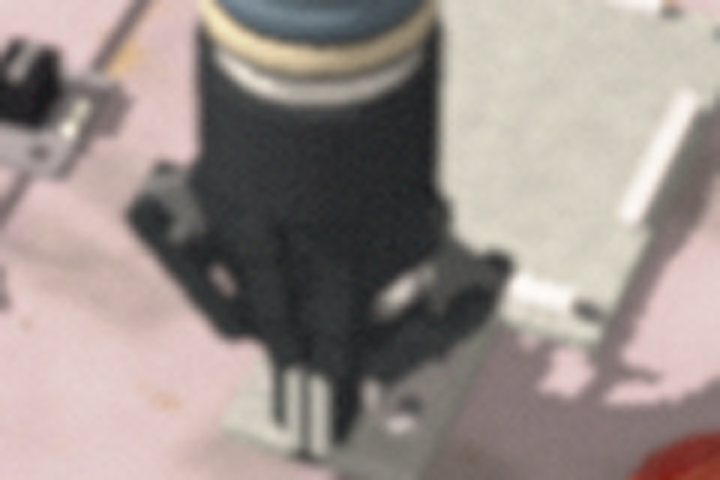

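Call:
move_arm --deltas '[0,-30,5,0,0,0,0,0,-40,0,0,0,0,0,0,-40,0,0,0,0,0,0,-40,-15,0,4,0,0,0,-40,-20,0,8,0,0,0,0,-40,0,8,0,0,0,0,-40,0,8,0,0,30,0,-35,0,8,0,0,30,0,-30,0,8,0,0,30,0,-25,0,8,0,0]'

```text
t: 6.8
tcp_pos: [0.4385, -0.07, 0.219]
tool_rot: [0.313, 0.634, -0.313, 0.634]
force: [-0.2, -0.6, 0.3]
finger_gap: 0.354
```

Run:
```python
from h import *
show()
q=viewer.snapshot('scene')
u,v=proj(q,[.5147,.0646,.05])[0].astype(int)
cv2.imwrite('pics/c3.png',cv2.resize(q['image'][v-40:v+40,u-60:u+60,::-1],None,fx=6,fy=6,interpolation=cv2.INTER_CUBIC));print(u,v)
plan([.522,-.3085,.24],-81)
```

```text
t 6.80 tcp [ 0.4385 -0.07    0.219 ] jaw -52.57 tilt [ 4.e-04 -2.e-04 -1.e+00] F [-0.2 -0.6  0.3] gap 0.354 q [-0.41  0.3   1.88 -0.    0.95  0.51]
282 242
t 6.85 tcp [ 0.4357 -0.0709  0.2186] jaw -52.83 tilt [-3.7e-03 -7.0e-04 -1.0e+00] F [-2.6 -0.4 -0.5] gap 0.347 q [-0.41  0.3   1.89 -0.    0.96  0.51]
turn [28.17 -0.05  0.21] n>= 4.0 shift(after turn) [-21.4  48.1 248.1] world [  86.3 -237.6   21.4]
```

View pics/c3.png

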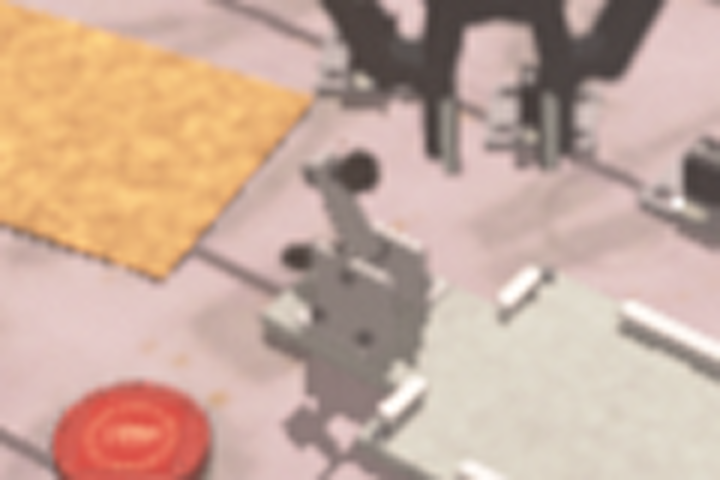

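Clamp is fully open (its arm leans back at about (345,190), the handle points down). Over to the plate.

Call:
move_arm --deltas '[30,0,0,0,7.1,0,0,30,0,0,0,7.1,0,0,30,0,0,0,7,0,0,30,0,0,0,7,0,0,30,-10,8,40,0,0,0,30,-10,8,40,0,0,0,30,0,8,40,0,0,0,30,0,8,40,0,0,0,30,0,8,40,0,0,0,30,0,8,48,0,0,0]'

```text
t: 7.85
tcp_pos: [0.5285, -0.3052, 0.2388]
tool_rot: [0.456, 0.541, -0.455, 0.54]
force: [0.9, -0.0, -0.0]
finger_gap: 0.35
```

Call:
move_arm --deltas '[30,0,0,0,0,0,0,30,0,0,0,0,0,0]'

```text
t: 8.05
tcp_pos: [0.5281, -0.3054, 0.2381]
tool_rot: [0.457, 0.541, -0.456, 0.54]
force: [0.0, 0.9, -0.1]
finger_gap: 0.348
```

Run:
```python
from h import *
show()
s=snap('wrist','w2')
import pickle;pickle.dump(s,open('w2.pkl','wb'))
```

```text
t 8.05 tcp [ 0.5281 -0.3054  0.2381] jaw -80.41 tilt [-8.0e-04  1.3e-03 -1.0e+00] F [ 0.   0.9 -0.1] gap 0.348 q [-0.71  0.5   1.46  0.    1.18  0.7 ]
```

View pics/w2.png

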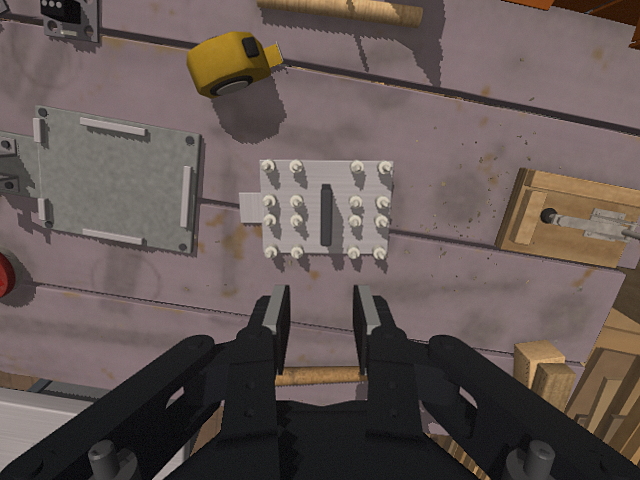

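Run:
```python
from h import *
import pickle;s=pickle.load(open('w2.pkl','rb'));a=s['image']
cv2.imwrite('pics/w2z.png',cv2.resize(a[150:270,230:400,::-1],None,fx=4.6,fy=4.6,interpolation=cv2.INTER_CUBIC))
g=a.max(2);m=np.zeros_like(g);m[175:255,312:342]=(g[175:255,312:342]<75)*255
n,l,st_,c=cv2.connectedComponentsWithStats(m)
i=1+st_[1:,4].argmax();print(st_[i],c[i])
cnt=max(cv2.findContours((l==i).astype(np.uint8),0,2)[0],key=cv2.contourArea);print(cv2.minAreaRect(cnt))
```

```text
[321 184  12  62 668] [326.04640719 214.98203593]
((326.5, 214.5), (61.0, 11.0), 90.0)
```

View pics/w2z.png

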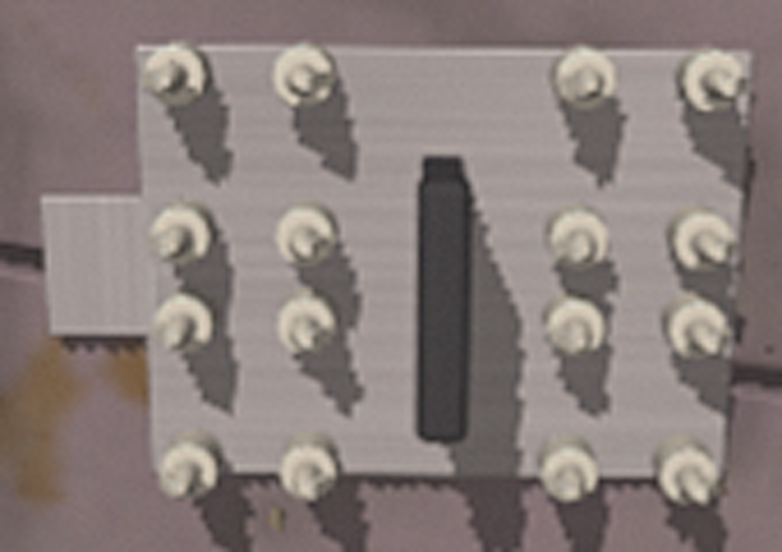

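```bash
cat > plate.py <<'E'
from h import *
E
python3 - <<'E'
from h import *
import pickle;s=pickle.load(open('w2.pkl','rb'))
z=lambda p:[230+p[0]/4.6-.4,150+p[1]/4.6-.4]
b=onplane(s,[z(p) for p in [(442,182),(443,440)]],.054);print(b.round(4),np.linalg.norm(b[0]-b[1]),b.mean(0).round(4))
d=b[0]-b[1];print('yaxis',np.degrees(np.arctan2(d[1],d[0])))
t=onplane(s,[z(p) for p in [(42,198),(51,335),(137,48),(750,50),(722,473),(153,473)]],.006);print(t.round(4));print('corner mean',t[2:].mean(0),[np.linalg.norm(t[i]-t[j]).round(4) for i,j in [(2,3),(4,5),(2,5),(3,4),(0,1)]])
for i,j in [(3,2),(4,5)]: d=t[j]-t[i];print('x',np.degrees(np.arctan2(d[1],d[0])))
# cross-check with depth
P=cloud(s);print(P[214,326])
E
```

```text
[[ 0.5522 -0.3037  0.054 ]
 [ 0.4945 -0.3139  0.054 ]] 0.05856228797622372 [ 0.5233 -0.3088  0.054 ]
yaxis 9.999718088665727
[[ 0.5243 -0.2084  0.006 ]
 [ 0.4896 -0.214   0.006 ]
 [ 0.5644 -0.2277  0.006 ]
 [ 0.5884 -0.3732  0.006 ]
 [ 0.4816 -0.3907  0.006 ]
 [ 0.4568 -0.2439  0.006 ]]
corner mean [ 0.52279078 -0.30887477  0.006     ] [np.float64(0.1475), np.float64(0.1489), np.float64(0.1088), np.float64(0.1082), np.float64(0.0351)]
x 99.38059152008206
x 99.59103441741341
[ 0.52743018 -0.30829282  0.05419737]
```

Run:
```python
from h import *
plan([.523,-.3088,.036],-80.4)
```

```text
t 8.10 tcp [ 0.5276 -0.3041  0.2382] jaw -80.35 tilt [-0.0014  0.0019 -1.    ] F [-0.3  0.7  0.2] gap 0.351 q [-0.71  0.5   1.47  0.    1.18  0.7 ]
turn [ 0.05 -0.12  0.06] n>= 1.0 shift(after turn) [202.2  -5.4   3.8] world [  -4.6   -4.7 -202.2]
```

Call:
move_arm --deltas '[26,30,-3,2,0,0,0,26,30,-2.4,1.8,0,0,0,26,30,0,0,0,0,0,26,30,0,0,0,0,0,26,30,0,0,0,0,0,26,20,0,0,0,0,0,26,15,0,0,0,0,0,26,10,0,0,0,0,0,26,0,0,0,0,0,0]'

```text
t: 9.0
tcp_pos: [0.5231, -0.3084, 0.043]
tool_rot: [0.456, 0.541, -0.456, 0.54]
force: [-0.1, -0.5, 0.7]
finger_gap: 0.305
```

Run:
```python
from h import *
snap('wrist','w3')
plan([.523,-.3088,.036],-80.4)
```

```text
t 9.05 tcp [ 0.5237 -0.309   0.0439] jaw -80.3 tilt [-2.e-04  3.e-04 -1.e+00] F [-0.1  0.1  0.4] gap 0.305 q [-0.72  0.76  1.61  0.    0.78  0.68]
turn [ 0.1  -0.02  0.01] n>= 1.0 shift(after turn) [ 7.9 -0.7 -0.3] world [-0.7  0.2 -7.9]
```

View pics/w3.png

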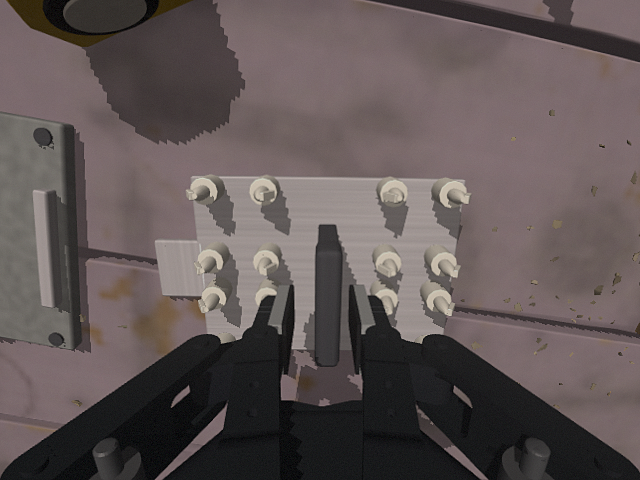

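Call:
move_arm --deltas '[26,4,0,2.5,0,0,0,26,3.5,0,0,0,0,0,5,0,0,0,0,0,0,5,0,0,0,0,0,0,5,0,0,0,0,0,0,5,0,0,0,0,0,0,5,0,0,0,0,0,0]' --force 60

```text
t: 9.75
tcp_pos: [0.5242, -0.312, 0.0366]
tool_rot: [0.456, 0.54, -0.456, 0.54]
force: [-1.0, 1.2, 3.2]
finger_gap: 0.123
```

Run:
```python
from h import *
import pickle
s=snap('wrist','w4');pickle.dump(s,open('w4.pkl','wb'))
show()
```

```text
t 9.80 tcp [ 0.5242 -0.312   0.0367] jaw -80.34 tilt [ 3.e-04 -3.e-04 -1.e+00] F [-0.1 -0.2  3.4] gap 0.119 q [-0.72  0.77  1.6  -0.    0.76  0.68]
```

View pics/w4.png

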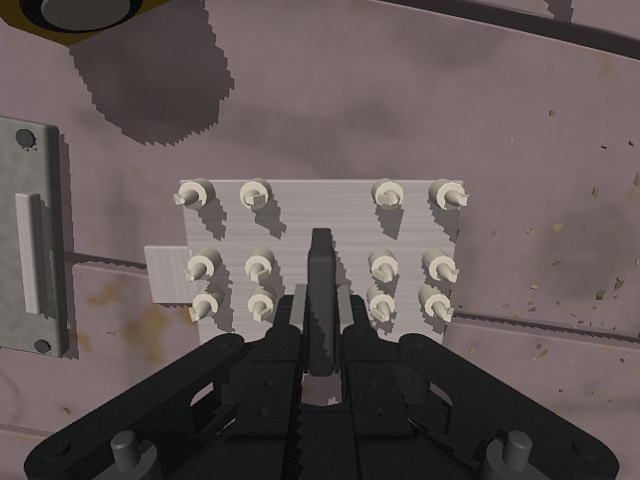

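Run:
```python
from h import *
a=cv2.imread('pics/w2.png')
cv2.imwrite('pics/w2j.png',cv2.resize(a[95:265,0:215],None,fx=3.7,fy=3.7,interpolation=cv2.INTER_CUBIC))
```

```text
(no output)
```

View pics/w2j.png

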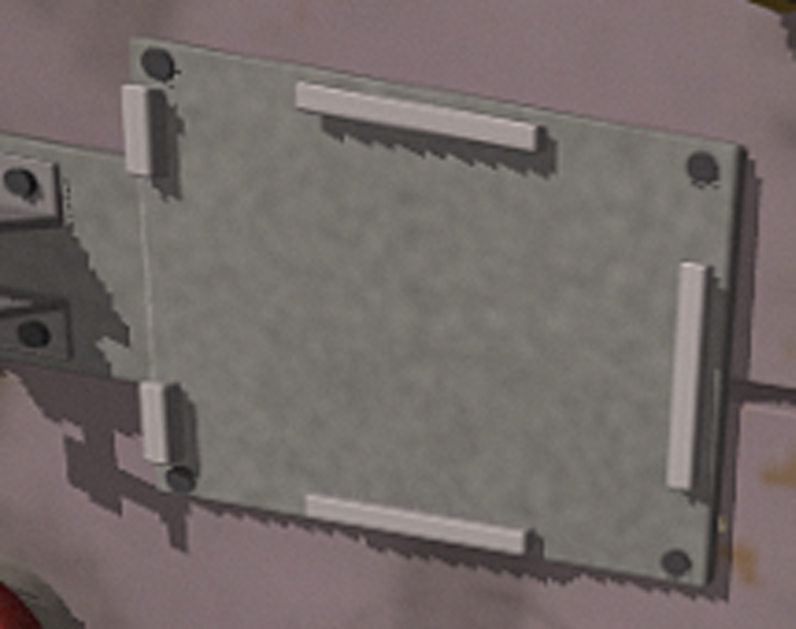

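Run:
```python
from h import *
import pickle;s=pickle.load(open('w2.pkl','rb'))
z=lambda p:[p[0]/3.7-.4,95+p[1]/3.7-.4]
def rep(q,h):
    t=onplane(s,[z(p) for p in q],h);print(t.round(4));print('mean',t.mean(0).round(4),[np.linalg.norm(t[i]-t[(i+1)%4]).round(4) for i in range(4)])
    for i,j in [(1,0),(2,3)]: d=t[j]-t[i];print(np.degrees(np.arctan2(d[1],d[0])).round(2))
    for i,j in [(0,3),(1,2)]: d=t[j]-t[i];print(np.degrees(np.arctan2(d[1],d[0])).round(2)+270)
rep([(157,64),(703,168),(677,563),(180,479)],.012)
rep([(131,38),(742,145),(708,583),(162,491)],.010)
s=pickle.load(open('w1.pkl','rb'))
z=lambda p:[255+p[0]/4-.4,205+p[1]/4-.4]
rep([(516,97),(66,95),(77,403),(490,412)],.012)
```

```text
[[ 0.5782  0.0083  0.012 ]
 [ 0.5738 -0.1519  0.012 ]
 [ 0.4502 -0.1497  0.012 ]
 [ 0.4517  0.0106  0.012 ]]
mean [ 0.5135 -0.0707  0.012 ] [np.float64(0.1603), np.float64(0.1236), np.float64(0.1603), np.float64(0.1265)]
88.43
89.47
448.96000000000004
448.97
[[ 0.5842  0.0172  0.01  ]
 [ 0.5819 -0.1621  0.01  ]
 [ 0.4442 -0.1592  0.01  ]
 [ 0.4458  0.0186  0.01  ]]
mean [ 0.514  -0.0714  0.01  ] [np.float64(0.1794), np.float64(0.1378), np.float64(0.1778), np.float64(0.1384)]
89.28
89.49
449.45
448.78999999999996
[[ 0.4506  0.0102  0.012 ]
 [ 0.4496 -0.1494  0.012 ]
 [ 0.572  -0.151   0.012 ]
 [ 0.5763  0.0073  0.012 ]]
mean [ 0.5121 -0.0707  0.012 ] [np.float64(0.1597), np.float64(0.1224), np.float64(0.1584), np.float64(0.1257)]
89.64
88.46
268.68
269.27
```

Run:
```python
from h import *
import pickle
a=cv2.imread('pics/w4.png')
cv2.imwrite('pics/w4z.png',cv2.resize(a[170:390,135:475],None,fx=2.3,fy=2.3,interpolation=cv2.INTER_CUBIC))
for n in('scene','side'):
    s=snap(n);P=cloud(s)
    print(n,proj(s,[.5233,-.3088,.054]),s['cx'],s['cy'])
s=pickle.load(open('w4.pkl','rb'));print(s['cx'],s['cy'])
print(np.array(s['R'])@np.array([.5242,-.312,.0367])+s['t'])
print(np.array(s['R'])@np.c_[[.168,-.986,0],[.986,.168,0],[0,0,1]])
```

```text
scene [[407.04228344 297.85511327]] 312.0552779634958 236.9395560575984
side [[364.3439158  185.87520823]] 316.33524357427854 241.58835560179506
321.0805914746507 238.02461273335558
[0.00176421 0.03019066 0.15890497]
[[ 1.00020933e+00 -8.56785290e-04 -7.46803787e-04]
 [-5.91853898e-04 -9.53711712e-01  3.01356066e-01]
 [-9.70432962e-04 -3.01418707e-01 -9.53511386e-01]]
```

View pics/w4z.png

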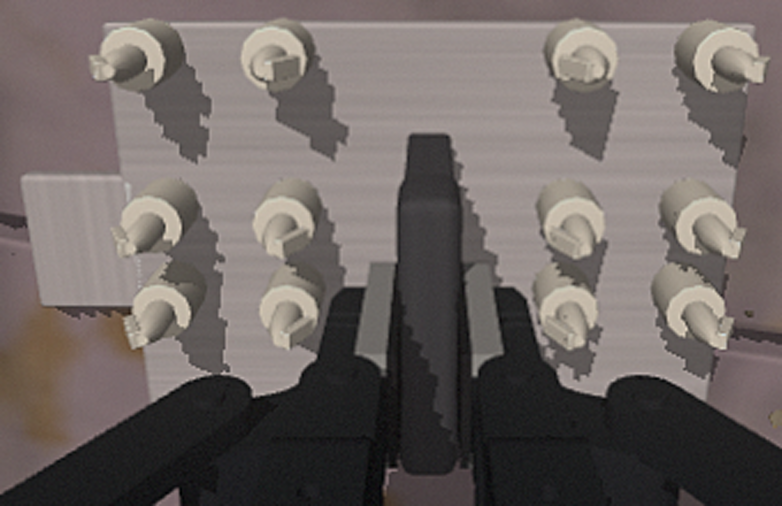

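Call:
move_arm --deltas '[5,-5,0,0,0,0,0,5,-12,0,0,0,0,0,5,-18,0,0,0,0,0,5,-20,0,0,0,0,0,5,-15,0,0,0,0,0,5,-8,0,0,0,0,0,5,0,0,0,3.5,0,0,5,0,0,0,3.5,0,0,5,0,0,0,3.5,0,0,5,0,0,0,0,0,0]' --force 80

```text
t: 10.9
tcp_pos: [0.5236, -0.3116, 0.1139]
tool_rot: [-0.504, -0.497, 0.504, -0.496]
force: [-0.3, 0.1, -6.5]
finger_gap: 0.117
```

Run:
```python
from h import *
import pickle
s=snap('wrist','w5');pickle.dump(s,open('w5.pkl','wb'))
plan([.5144,-.072,.115],-90.8)
```

```text
t 10.95 tcp [ 0.5237 -0.3116  0.1139] jaw -90.76 tilt [-9.e-04  8.e-04 -1.e+00] F [-0.6  0.6 -5.4] gap 0.117 q [-0.72  0.66  1.57 -0.    0.92  0.86]
turn [ 0.04 -0.04  0.05] n>= 1.0 shift(after turn) [  -1.1  -12.6 -239.4] world [ -9.3 239.6   1.1]
```

View pics/w5.png

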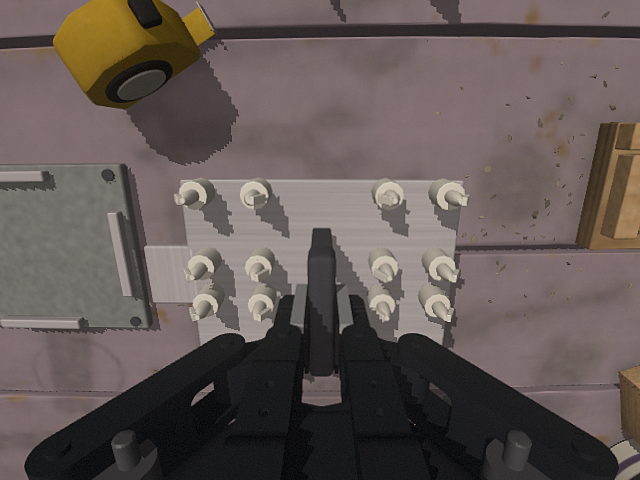

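Call:
move_arm --deltas '[5,0,-1,-15,0,0,0,5,0,-2,-25,0,0,0,5,0,-2,-30,0,0,0,5,0,-2,-30,0,0,0,5,0,-2,-30,0,0,0,5,0,-2,-30,0,0,0,5,0,-1.6,-30,0,0,0,5,0,0,-30,0,0,0,5,0,0,-19,0,0,0,5,0,0,0,0,0,0]'

```text
t: 11.95
tcp_pos: [0.5133, -0.0689, 0.1142]
tool_rot: [-0.502, -0.499, 0.503, -0.496]
force: [-0.8, 0.2, -5.9]
finger_gap: 0.119
```

Call:
move_arm --deltas '[5,8,0,0,0,0,0,5,12,0,0,0,0,0,5,12,0,0,0,0,0,5,5,0,0,0,0,0,5,0,0,0,0,0,0]'

```text
t: 12.45
tcp_pos: [0.514, -0.073, 0.0757]
tool_rot: [-0.503, -0.497, 0.504, -0.495]
force: [0.8, 0.5, -5.8]
finger_gap: 0.118
```

Run:
```python
from h import *
import pickle
s=snap('wrist','w6');pickle.dump(s,open('w6.pkl','wb'));snap('scene','s6');snap('side','d6')
a=cv2.imread('pics/s6.png');b=cv2.imread('pics/d6.png')
cv2.imwrite('pics/x6.png',np.hstack([cv2.resize(a[220:320,250:390],(390,280)),cv2.resize(b[210:330,270:410],(390,280))]))
plan([.5144,-.072,.075],-90.8)
```

```text
t 12.60 tcp [ 0.5152 -0.0732  0.0772] jaw -90.87 tilt [ 2.e-04 -1.e-04 -1.e+00] F [ 0.3  0.5 -5.2] gap 0.115 q [-0.36  0.63  1.82 -0.    0.69  1.23]
turn [-0.07  0.01 -0.01] n>= 1.0 shift(after turn) [ 2.2 -0.8 -1.1] world [-0.8  1.2 -2.2]
```

View pics/w6.png

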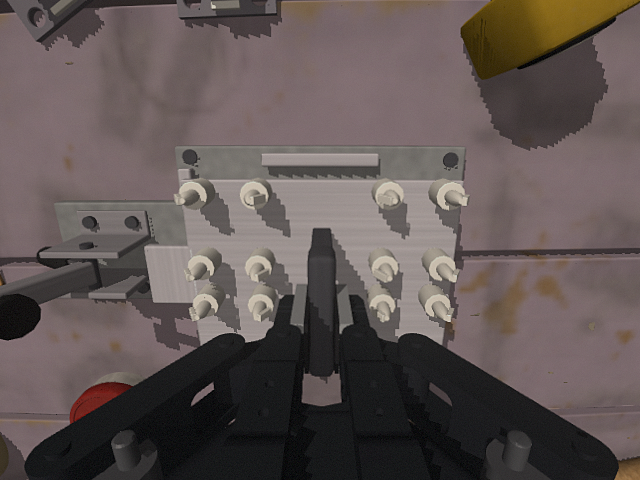

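View pics/x6.png

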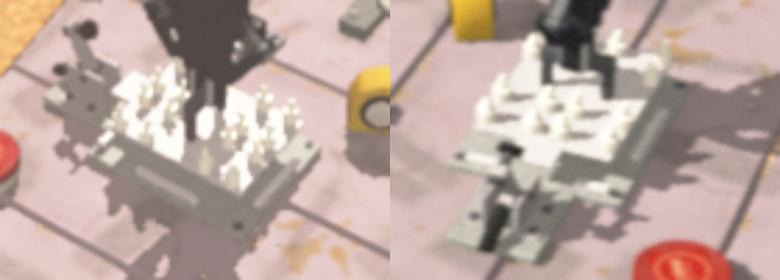

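Run:
```python
from h import *
import pickle
a=cv2.imread('pics/w6.png')
cv2.imwrite('pics/w6z.png',cv2.resize(a[140:310,140:480],None,fx=2.3,fy=2.3,interpolation=cv2.INTER_CUBIC))
```

```text
(no output)
```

View pics/w6z.png

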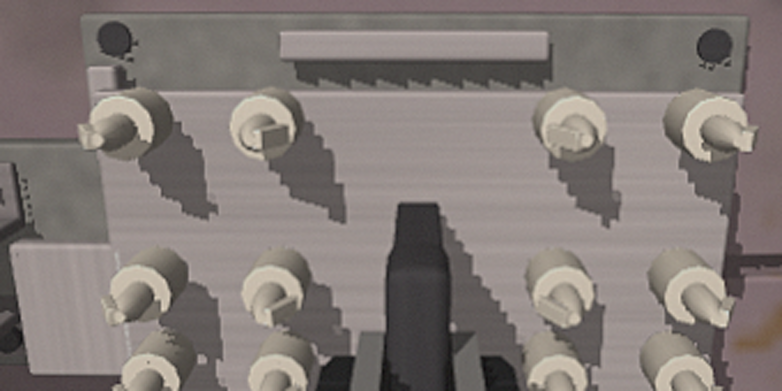

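Run:
```python
from h import *
import pickle
s=pickle.load(open('w6.pkl','rb'))
z=lambda p:[140+p[0]/2.3-.3,140+p[1]/2.3-.3]
j=onplane(s,[z((81,14)),z((747,17)),z((114,39)),z((714,46))],.0105)
p=onplane(s,[z((99,92)),z((744,93)),z((10,244)),z((18,372))],.0465)
f=onplane(s,[z((281,58)),z((547,59))],.018)
print(j.round(4),'\n',p.round(4),'\n fence',f.round(4),np.linalg.norm(p[0]-p[1]))
print('mid y jig',j[:2,1].mean(),j[2:,1].mean(),'plate',p[:2,1].mean(), 'tongue x mid',p[2:,0].mean())
```

```text
[[ 0.585   0.0166  0.0105]
 [ 0.5813 -0.1596  0.0105]
 [ 0.5783  0.0087  0.0105]
 [ 0.5739 -0.1515  0.0105]] 
 [[ 5.690e-01 -5.000e-04  4.650e-02]
 [ 5.664e-01 -1.457e-01  4.650e-02]
 [ 5.332e-01  2.630e-02  4.650e-02]
 [ 4.987e-01  3.060e-02  4.650e-02]] 
 fence [[ 0.5731 -0.0371  0.018 ]
 [ 0.5717 -0.1057  0.018 ]] 0.14520163609132558
mid y jig -0.0714909591523151 -0.07143814030917466 plate -0.07312073742181546 tongue x mid 0.5159405527104142
```

Call:
move_arm --deltas '[5,8,0,-1.4,0,0,0,5,8,0,0,0,0,0,5,5,0,0,0,0,0,5,4,0,0,0,0,0,5,2,0,0,0,0,0,5,0,0,0,0,0,0]'

```text
t: 13.2
tcp_pos: [0.5149, -0.0713, 0.0499]
tool_rot: [-0.504, -0.497, 0.504, -0.496]
force: [-0.1, -0.1, -6.6]
finger_gap: 0.117
```

Run:
```python
from h import *
snap('scene','s6');snap('side','d6')
a=cv2.imread('pics/s6.png');b=cv2.imread('pics/d6.png')
cv2.imwrite('pics/x6.png',np.hstack([cv2.resize(a[220:320,250:390],(390,280)),cv2.resize(b[210:330,270:410],(390,280))]))
plan([.5144,-.072,.0467],-90.8)
```

```text
t 13.30 tcp [ 0.5152 -0.0714  0.0503] jaw -90.83 tilt [ 3.e-04 -1.e-04 -1.e+00] F [ 0.2  0.6 -5.7] gap 0.118 q [-0.35  0.68  1.83 -0.    0.63  1.23]
turn [-0.03  0.01 -0.02] n>= 1.0 shift(after turn) [ 3.6 -0.8  0.6] world [-0.8 -0.6 -3.6]
```

View pics/x6.png

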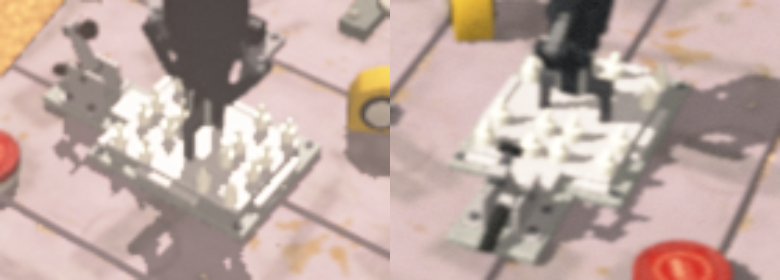

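No contact with the fences so far (still carrying −6 N, fence tops passed). Down the rest and release.

Call:
move_arm --deltas '[5,1.5,0,0,0,0,0,5,1.5,0,0,0,0,0,5,1,0,0,0,0,0,5,0,0,0,0,0,0]'

```text
t: 13.7
tcp_pos: [0.5151, -0.0714, 0.0467]
tool_rot: [0.504, 0.496, -0.504, 0.496]
force: [-0.3, 0.2, -0.6]
finger_gap: 0.12
```

Run:
```python
from h import *
show()
```

```text
t 13.70 tcp [ 0.5151 -0.0714  0.0467] jaw -90.83 tilt [ 3.e-04 -1.e-04 -1.e+00] F [-0.3  0.2 -0.6] gap 0.12 q [-0.35  0.69  1.83 -0.    0.62  1.23]
```

Call:
move_arm --deltas '[26,0,0,0,0,0,0,26,0,0,0,0,0,0,26,0,0,0,0,0,0,26,-15,0,0,0,0,0,26,-30,0,0,0,0,0,26,-35,0,0,0,0,0,26,-35,0,0,0,0,0,26,-35,0,0,0,0,0,26,0,0,0,0,0,0,26,0,0,0,0,0,0]'

```text
t: 14.7
tcp_pos: [0.5154, -0.0715, 0.1972]
tool_rot: [0.504, 0.496, -0.503, 0.497]
force: [-1.0, -0.4, -0.4]
finger_gap: 0.303
```

Run:
```python
from h import *
import pickle
show()
s=snap('wrist','w7');pickle.dump(s,open('w7.pkl','wb'))
cv2.imwrite('pics/w7z.png',cv2.resize(s['image'][140:290,200:460,::-1],None,fx=3,fy=3,interpolation=cv2.INTER_CUBIC))
```

```text
t 14.70 tcp [ 0.5154 -0.0715  0.1972] jaw -90.84 tilt [ 2.3e-03 -9.0e-04 -1.0e+00] F [-1.  -0.4 -0.4] gap 0.303 q [-0.35  0.43  1.73 -0.    0.97  1.23]
```

View pics/w7.png

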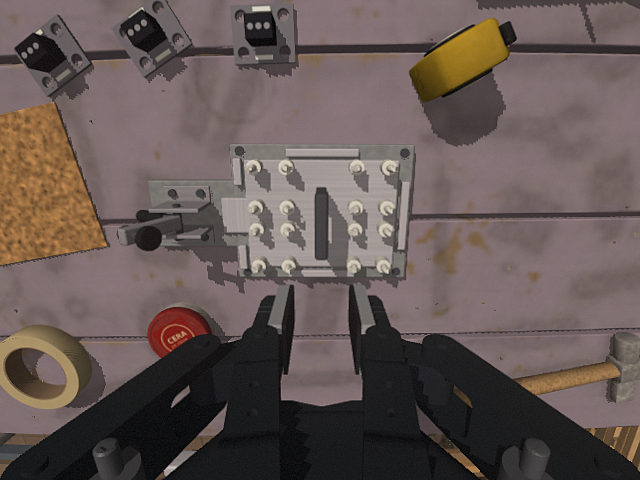

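View pics/w7z.png

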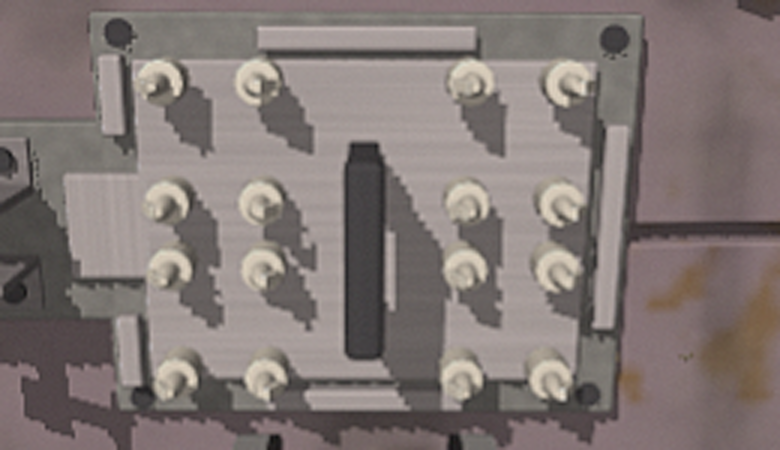

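Run:
```python
from h import *
plan([.516,.147,.195])
```

```text
t 14.75 tcp [ 0.5145 -0.0712  0.196 ] jaw -90.84 tilt [-5.e-04  1.e-04 -1.e+00] F [-0.4 -0.2  0.1] gap 0.305 q [-0.35  0.44  1.73 -0.    0.97  1.23]
turn [0. 0. 0.] n>= 0.0 shift(after turn) [   1.1   -1.7 -218.2] world [  1.5 218.2  -1. ]
```

Call:
move_arm --deltas '[0,0,-0.3,-32,0,0,0,0,0,-0.3,-32,0,0,0,0,0,-0.3,-32,0,0,0,0,0,-0.3,-32,0,0,0,0,0,-0.3,-32,0,0,0,0,0,-0.3,-32,0,0,0,0,0,0,-26,0,0,0,0,0,0,0,0,0,0,0,0,0,0,0,0,0]'

```text
t: 15.65
tcp_pos: [0.5153, 0.1468, 0.1947]
tool_rot: [-0.502, -0.497, 0.504, -0.496]
force: [0.7, 0.0, -0.5]
finger_gap: -0.001
```

Run:
```python
from h import *
plan([.516,.147,.076])
```

```text
t 15.65 tcp [0.5153 0.1468 0.1947] jaw -90.74 tilt [-3.4e-03 -7.0e-04 -1.0e+00] F [ 0.7  0.  -0.5] gap -0.001 q [ 0.07  0.46  1.69 -0.    0.99  1.65]
turn [0. 0. 0.] n>= 0.0 shift(after turn) [118.7   1.1  -0.3] world [   0.7    0.2 -118.7]
```

Call:
move_arm --deltas '[0,30,0,0,0,0,0,0,30,0,0,0,0,0,0,30,0,0,0,0,0,0,28,0,0,0,0,0,0,0,0,0,0,0,0]'

```text
t: 16.15
tcp_pos: [0.5132, 0.1449, 0.0745]
tool_rot: [-0.501, -0.498, 0.507, -0.494]
force: [-0.5, -0.9, 0.2]
finger_gap: -0.002
```

Run:
```python
from h import *
show()
snap('scene','s8');snap('side','d8')
a=cv2.imread('pics/s8.png');b=cv2.imread('pics/d8.png')
cv2.imwrite('pics/x8.png',np.hstack([cv2.resize(a[200:300,220:360],(390,280)),cv2.resize(b[230:350,250:390],(390,280))]))
```

```text
t 16.15 tcp [0.5132 0.1449 0.0745] jaw -90.95 tilt [-9.5e-03 -9.0e-04 -1.0e+00] F [-0.5 -0.9  0.2] gap -0.002 q [ 0.07  0.65  1.78 -0.    0.72  1.65]
```

View pics/x8.png

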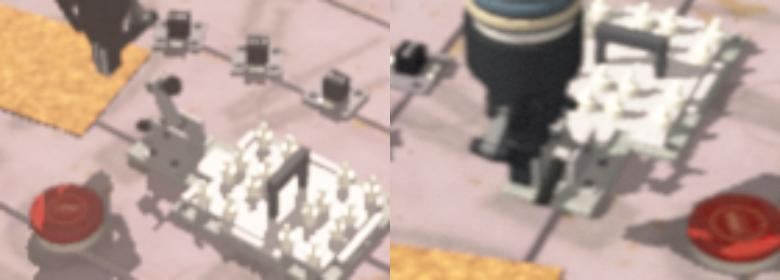

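Call:
move_arm --deltas '[0,0,0,12,0,0,0,0,0,0,12,0,0,0,0,0,0,11,0,0,0,0,0,0,11,0,0,0,0,0,0,11,0,0,0,0,-25,0,6,0,0,0,0,-40,0,0,0,0,0,0,-40,0,0,0,0,0,0,-30,0,0,0,0,0,0,0,0,0,0,0,0]'

```text
t: 17.25
tcp_pos: [0.5185, 0.0827, 0.2182]
tool_rot: [0.506, 0.493, -0.501, 0.499]
force: [1.4, 0.0, 0.2]
finger_gap: 0.001
```

Call:
move_arm --deltas '[40,0,0,0,0,0,0,40,0,0,0,0,0,0,40,0,0,0,0,0,0,40,0,0,0,0,0,0,40,0,0,0,0,0,0,40,0,0,0,0,0,0]'

```text
t: 17.85
tcp_pos: [0.5153, 0.0837, 0.2127]
tool_rot: [-0.503, -0.497, 0.504, -0.496]
force: [0.5, 0.1, -0.3]
finger_gap: 0.467
```

Run:
```python
from h import *
show()
snap('scene','s8');snap('side','d8');snap('wrist','w8')
a=cv2.imread('pics/s8.png');b=cv2.imread('pics/d8.png')
cv2.imwrite('pics/x8.png',np.hstack([cv2.resize(a[200:300,220:360],(390,280)),cv2.resize(b[230:350,250:390],(390,280))]))
```

```text
t 17.85 tcp [0.5153 0.0837 0.2127] jaw -90.83 tilt [-1.1e-03  1.0e-04 -1.0e+00] F [ 0.5  0.1 -0.3] gap 0.467 q [-0.05  0.42  1.71 -0.    1.02  1.53]
```

View pics/x8.png

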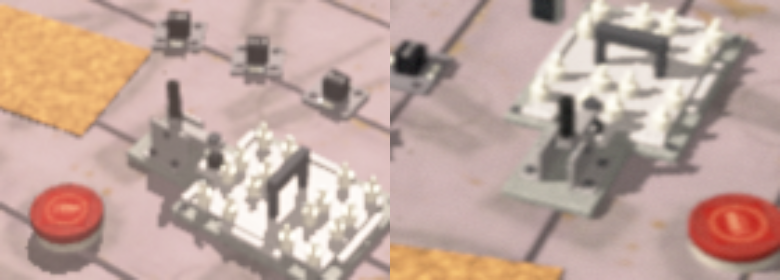

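View pics/w8.png

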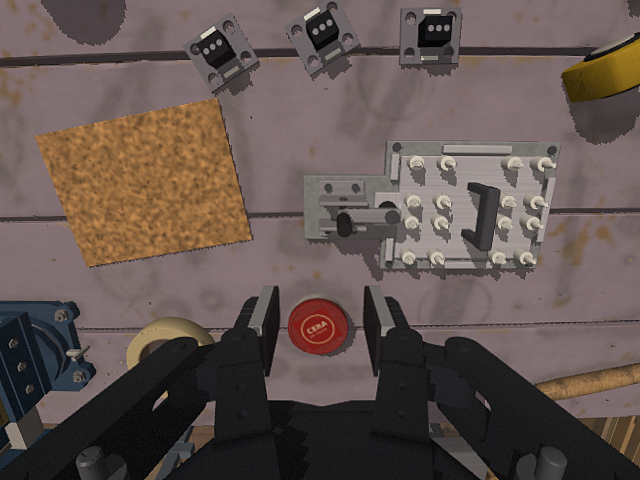

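Call:
move_arm --deltas '[40,-8,16,0,0,0,0,40,-8,20,0,0,0,0,40,-8,25,0,0,0,0,40,0,24,0,0,0,0,40,0,0,0,0,0,0,40,0,0,0,0,0,0]'

```text
t: 18.6
tcp_pos: [0.5998, 0.0824, 0.2367]
tool_rot: [-0.503, -0.497, 0.504, -0.496]
force: [-0.2, -0.0, -0.8]
finger_gap: 0.466
```

Run:
```python
from h import *
show()
import pickle
s=snap('wrist','w9');pickle.dump(s,open('w9.pkl','wb'))
cv2.imwrite('pics/w9z.png',cv2.resize(s['image'][20:190,150:490,::-1],None,fx=2.35,fy=2.35,interpolation=cv2.INTER_CUBIC))
```

```text
t 18.60 tcp [0.5998 0.0824 0.2367] jaw -90.84 tilt [-1.9e-03  1.0e-04 -1.0e+00] F [-0.2 -0.  -0.8] gap 0.466 q [-0.05  0.5   1.48 -0.    1.17  1.54]
```

View pics/w9.png

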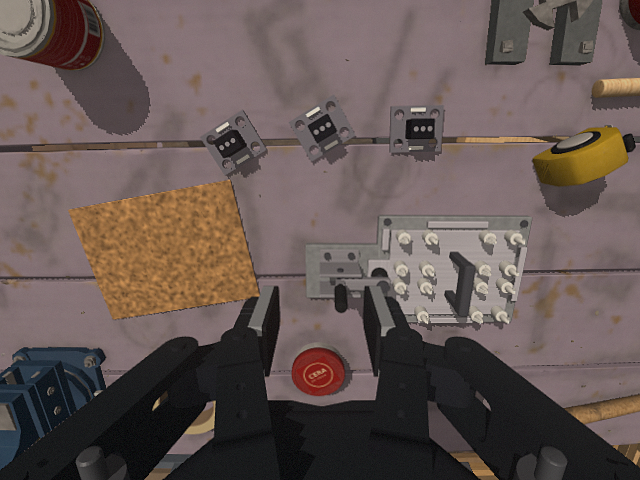

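```bash
cat > boards.py <<'E'
from h import *
def boards(s,rois,zt=.004,dbg=None):
    a=s['image'];out=[]
    f=a.astype(int); m=((f[...,0]-f[...,2]<8)&(f[...,0]-f[...,1]<9)).astype(np.uint8)  # not pinkish
    for (u0,v0,u1,v1) in rois:
        mm=np.zeros_like(m);mm[v0:v1,u0:u1]=m[v0:v1,u0:u1]
        mm=cv2.morphologyEx(mm,cv2.MORPH_OPEN,np.ones((3,3)))
        mm=cv2.morphologyEx(mm,cv2.MORPH_CLOSE,np.ones((5,5)))
        c=max(cv2.findContours(mm,0,cv2.CHAIN_APPROX_NONE)[0],key=cv2.contourArea)
        X=onplane(s,c[:,0,:],zt)
        r=cv2.minAreaRect((X[:,:2]*1000).astype(np.float32))
        out.append((r,c,mm));print('rect centre',np.round(r[0],1),'size',np.round(r[1],1),'ang',round(r[2],1))
    return out
E
python3 - <<'E'
from boards import *
import pickle
s=pickle.load(open('w9.pkl','rb'))
o=boards(s,[(190,95,275,185),(282,88,365,172),(380,95,455,168)])
im=s['image'][:,:,::-1].copy()
for r,c,mm in o: cv2.drawContours(im,[c],-1,(0,255,0),1)
cv2.imwrite('pics/w9d.png',cv2.resize(im[80:190,185:460],None,fx=2.9,fy=2.9,interpolation=cv2.INTER_CUBIC))
E
```

```text
rect centre [663.  180.8] size [41.4 33.7] ang 27.5
rect centre [676.5  78.6] size [44.  45.9] ang 5.7
rect centre [681.7 -24.4] size [46.  46.6] ang 73.0
```

View pics/w9d.png

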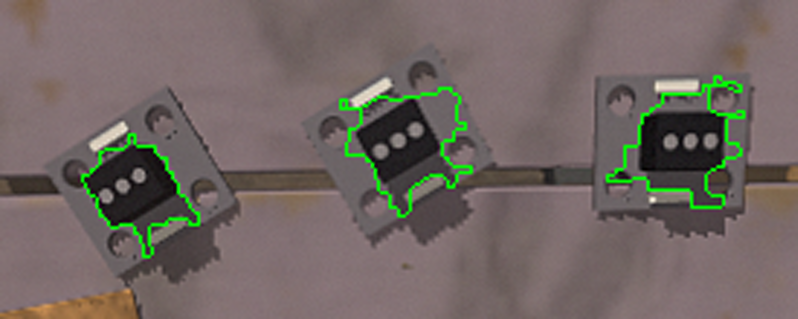

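View pics/w9z.png

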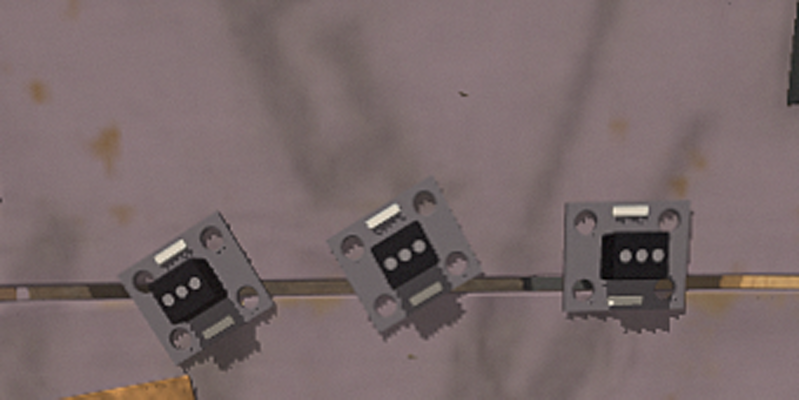

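Run:
```python
from h import *
import pickle
s=pickle.load(open('w9.pkl','rb'))
z=lambda p:[185+p[0]/2.9-.35,80+p[1]/2.9-.35]
for q,b in [([(44,163),(168,87),(240,200),(122,278)],[]),([(302,125),(435,48),(497,162),(375,243)],[]),([(597,75),(750,74),(746,212),(597,210)],[])]:
    t=onplane(s,[z(p) for p in q],.004)
    L=[np.linalg.norm(t[i]-t[(i+1)%4])*1000 for i in range(4)]
    # corners 0->1 is the upper edge (y candidate), 1->2 x candidate
    ang=lambda d:np.degrees(np.arctan2(d[1],d[0]))
    print(t.mean(0).round(4),np.round(L,1),'edges',[round(ang(t[(i+1)%4]-t[i]),1) for i in range(4)])
```

```text
[0.6678 0.1785 0.004 ] [55.4 47.3 55.5 50.2] edges [np.float64(-62.2), np.float64(-149.5), np.float64(120.8), np.float64(30.2)]
[0.6796 0.0807 0.004 ] [55.7 46.2 54.7 50.6] edges [np.float64(-62.4), np.float64(-150.1), np.float64(122.2), np.float64(31.0)]
[ 0.679  -0.0202  0.004 ] [56.2 49.4 57.  48.2] edges [np.float64(-90.1), np.float64(-176.7), np.float64(88.6), np.float64(2.5)]
```

Call:
move_arm --deltas '[40,0,0,0,-8.3,0,0,40,0,0,0,-8.3,0,0,40,0,0,0,-8.3,0,0,40,0,0,0,-8.3,0,0,40,0,0,0,-8.3,0,0,40,0,0,0,-8.3,0,0,40,0,0,0,-8.3,0,0,40,0,0,0,-8.3,0,0,40,0,0,0,-8.3,0,0,40,0,0,0,-8.3,0,0]'

```text
t: 19.65
tcp_pos: [0.5988, 0.0826, 0.2371]
tool_rot: [0.046, 0.706, -0.046, 0.705]
force: [-0.1, 0.1, 0.6]
finger_gap: 0.472
```

Run:
```python
from h import *
plan([.679,-.0202,.12],0.8)
```

```text
t 19.65 tcp [0.5988 0.0826 0.2371] jaw -7.48 tilt [-0.0019  0.     -1.    ] F [-0.1  0.1  0.6] gap 0.472 q [-0.05  0.49  1.48 -0.    1.17  0.08]
turn [-8.28 -0.11  0.  ] n>= 1.0 shift(after turn) [ 117.1 -103.9   78.8] world [  80.2 -102.8 -117.1]
```

Call:
move_arm --deltas '[40,0,0,0,-8.3,0,0,40,15,-18,14,0,0,0,40,20,-18,14,0,0,0,40,20,-18,14,0,0,0,40,20,-18,14,0,0,0,40,20,-18,14,0,0,0,40,22,-14,9,0,0,0,40,0,0,0,0,0,0,40,0,0,0,0,0,0]'

```text
t: 20.55
tcp_pos: [0.6788, -0.0206, 0.1198]
tool_rot: [-0.002, 0.708, 0.003, 0.706]
force: [-0.2, -0.7, 0.5]
finger_gap: 0.468
```

Run:
```python
from h import *
import pickle
plan([.679,-.0202,.012],0.8)
s=snap('wrist','w10');pickle.dump(s,open('w10.pkl','wb'))
```

```text
t 20.55 tcp [ 0.6788 -0.0206  0.1198] jaw 0.43 tilt [-0.0029  0.001  -1.    ] F [-0.2 -0.7  0.5] gap 0.468 q [-0.19  0.73  1.37  0.    1.04 -0.2 ]
turn [-0.37 -0.16 -0.06] n>= 1.0 shift(after turn) [107.8   0.4   0.2] world [   0.2    0.4 -107.8]
```

View pics/w10.png

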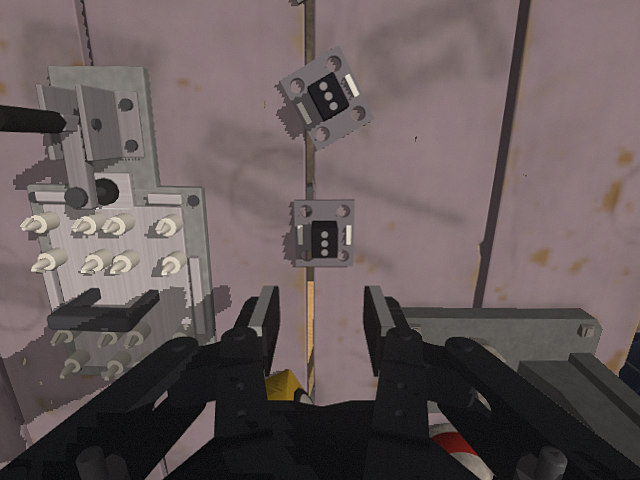

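Run:
```python
from h import *
a=cv2.imread('pics/w10.png')
cv2.imwrite('pics/w10z.png',cv2.resize(a[190:280,280:370],None,fx=6,fy=6,interpolation=cv2.INTER_CUBIC))
```

```text
(no output)
```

View pics/w10z.png

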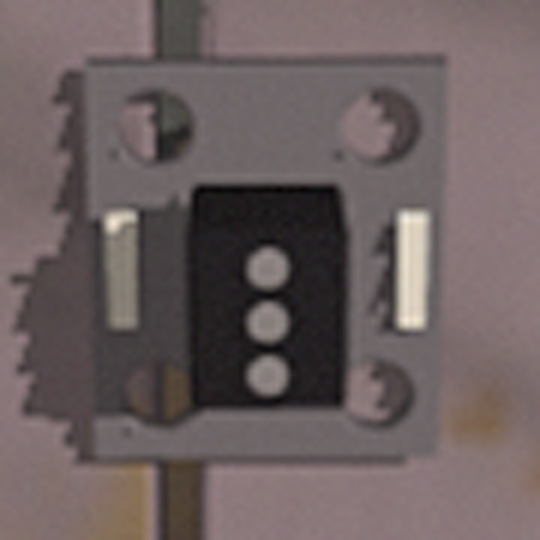

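```bash
cat > holes.py <<'E'
from h import *
def holes(s,pts,off,sc,z=.004,dot=None):
    t=onplane(s,[[off[0]+p[0]/sc-.4,off[1]+p[1]/sc-.4] for p in pts],z)
    ang=lambda d:np.degrees(np.arctan2(d[1],d[0]))
    print('c',t.mean(0).round(4),'sides',[round(1000*np.linalg.norm(t[i]-t[(i+1)%4]),1) for i in range(4)],'edges',[round(ang(t[(i+1)%4]-t[i]),1) for i in range(4)])
    if dot is not None: print('dot z28',onplane(s,[[off[0]+dot[0]/sc-.4,off[1]+dot[1]/sc-.4]],z+.024).round(4))
E
python3 - <<'E'
from holes import *
import pickle;s=pickle.load(open('w10.pkl','rb'))
holes(s,[(157,127),(381,126),(377,391),(162,390)],(280,190),6,dot=(268,322))
E
```

```text
c [ 0.6805 -0.019   0.004 ] sides [np.float64(29.8), np.float64(37.5), np.float64(29.8), np.float64(37.2)] edges [np.float64(0.7), np.float64(-89.3), np.float64(-179.8), np.float64(90.7)]
dot z28 [[ 0.6802 -0.0198  0.028 ]]
```

Call:
move_arm --deltas '[40,25,1,2,0,0,0,40,25,0,0,0,0,0,40,25,0,0,0,0,0,40,20,0,0,0,0,0,40,10,0,0,0,0,0,40,5,0,0,0,0,0,40,0,0,0,0,0,0]'

```text
t: 21.3
tcp_pos: [0.6824, -0.0195, 0.0109]
tool_rot: [-0.003, 0.707, 0.003, 0.707]
force: [-0.6, -0.4, -0.0]
finger_gap: 0.467
```

Run:
```python
from h import *
snap('wrist','w11')
plan([.681,-.0193,.010],0.6)
```

```text
t 21.35 tcp [ 0.6829 -0.0197  0.0114] jaw 0.49 tilt [ 1.6e-03 -3.0e-04 -1.0e+00] F [ 0.5 -0.2  0.7] gap 0.466 q [-0.19  0.88  1.41  0.    0.86 -0.2 ]
turn [-0.11  0.09  0.02] n>= 1.0 shift(after turn) [ 1.4  0.4 -1.9] world [-1.9  0.4 -1.4]
```

View pics/w11.png

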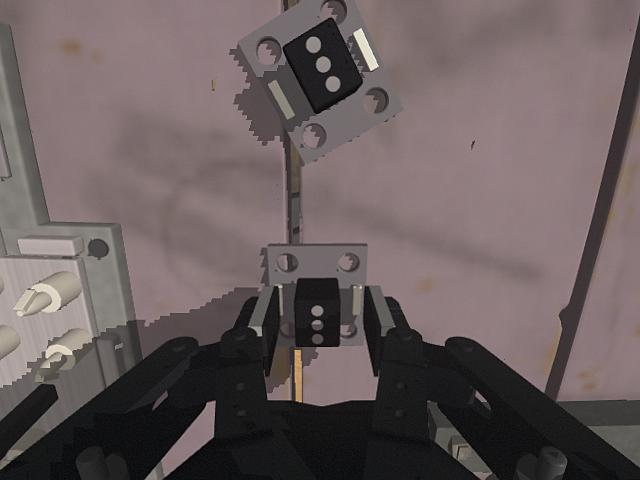

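Call:
move_arm --deltas '[40,2,0,-2,0,0,0,10,0,0,0,0,0,0,10,0,0,0,0,0,0,10,0,0,0,0,0,0,10,0,0,0,0,0,0,10,0,0,0,0,0,0,10,0,0,0,0,0,0]' --force 60

```text
t: 22.05
tcp_pos: [0.6808, -0.0201, 0.0092]
tool_rot: [-0.003, 0.707, 0.003, 0.708]
force: [0.2, 0.1, 5.5]
finger_gap: 0.219
```

Run:
```python
from h import *
snap('wrist','w11')
show()
```

```text
t 22.10 tcp [ 0.6809 -0.0201  0.0092] jaw 0.46 tilt [ 1.3e-03 -3.0e-04 -1.0e+00] F [-0.1 -0.5  4.7] gap 0.221 q [-0.19  0.88  1.41 -0.    0.85 -0.2 ]
```

View pics/w11.png

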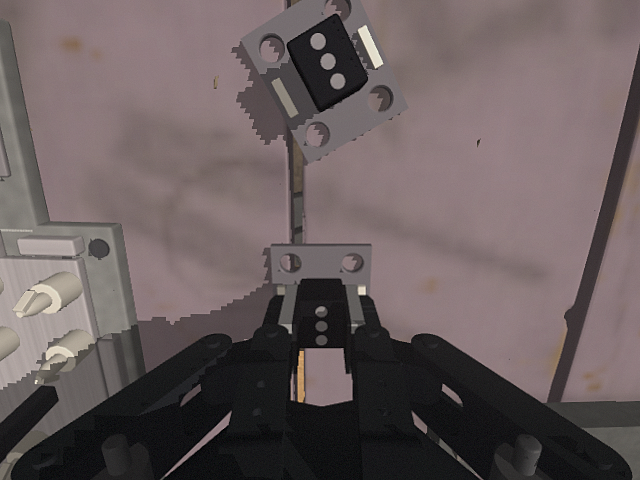

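Call:
move_arm --deltas '[10,-10,0,0,0,0,0,10,-20,0,0,0,0,0,10,-30,0,0,0,0,0,10,-30,0,0,0,0,0,10,-20,0,0,8.3,0,0,10,0,0,0,8.3,0,0,10,0,0,0,8.3,0,0,10,0,0,0,8.3,0,0,10,0,0,0,8.3,0,0,10,0,0,0,8.3,0,0]'

```text
t: 23.1
tcp_pos: [0.6799, -0.0199, 0.1182]
tool_rot: [0.297, 0.642, -0.297, 0.641]
force: [-0.6, 0.0, -0.2]
finger_gap: 0.217
```

Call:
move_arm --deltas '[10,0,0,0,8.3,0,0,10,0,0,0,8.3,0,0,10,0,0,0,8.3,0,0,10,0,0,0,8.3,0,0,10,0,0,0,8.3,0,0,10,0,0,0,0,0,0]'

```text
t: 23.7
tcp_pos: [0.68, -0.0199, 0.1182]
tool_rot: [-0.503, -0.497, 0.504, -0.496]
force: [-0.6, 0.3, -0.8]
finger_gap: 0.218
```

Run:
```python
from h import *
plan([.5436,-.1198,.12],-90.83)
```

```text
t 23.70 tcp [ 0.68   -0.0199  0.1182] jaw -90.83 tilt [-6.e-04  1.e-04 -1.e+00] F [-0.6  0.3 -0.8] gap 0.218 q [-0.19  0.73  1.37  0.    1.04  1.39]
turn [ 0.   -0.01  0.04] n>= 1.0 shift(after turn) [  -1.8 -134.9  101.8] world [-136.4  -99.9    1.8]
```

Call:
move_arm --deltas '[10,0,-19,14,0,0,0,10,0,-25,19,0,0,0,10,0,-25,19,0,0,0,10,0,-25,19,0,0,0,10,0,-25,19,0,0,0,10,0,-16,12,0,0,0,10,0,0,0,0,0,0,10,20,0,0,0,0,0,10,15,0,0,0,0,0,10,0,0,0,0,0,0]'

```text
t: 24.7
tcp_pos: [0.5434, -0.1192, 0.0817]
tool_rot: [-0.503, -0.498, 0.503, -0.496]
force: [-0.9, -0.1, -0.8]
finger_gap: 0.221
```

Run:
```python
from h import *
import pickle
s=snap('wrist','w12');pickle.dump(s,open('w12.pkl','wb'))
plan([.5436,-.1198,.075],-90.83)
```

```text
t 24.75 tcp [ 0.544  -0.1194  0.0826] jaw -90.73 tilt [-1.2e-03  8.0e-04 -1.0e+00] F [-0.1  0.  -0.2] gap 0.217 q [-0.42  0.65  1.72  0.    0.77  1.17]
turn [ 0.1  -0.04  0.07] n>= 1.0 shift(after turn) [ 7.6 -0.4  0.4] world [-0.4 -0.4 -7.6]
```

View pics/w12.png

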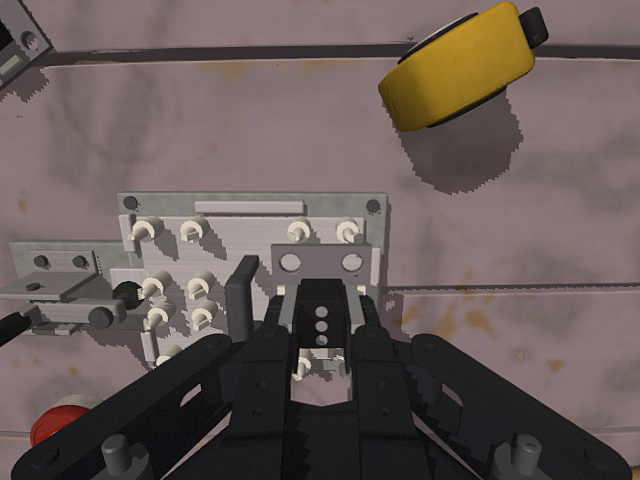

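Run:
```python
from h import *
a=cv2.imread('pics/w12.png')
cv2.imwrite('pics/w12z.png',cv2.resize(a[205:380,110:400],None,fx=2.75,fy=2.75,interpolation=cv2.INTER_CUBIC))
```

```text
(no output)
```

View pics/w12z.png

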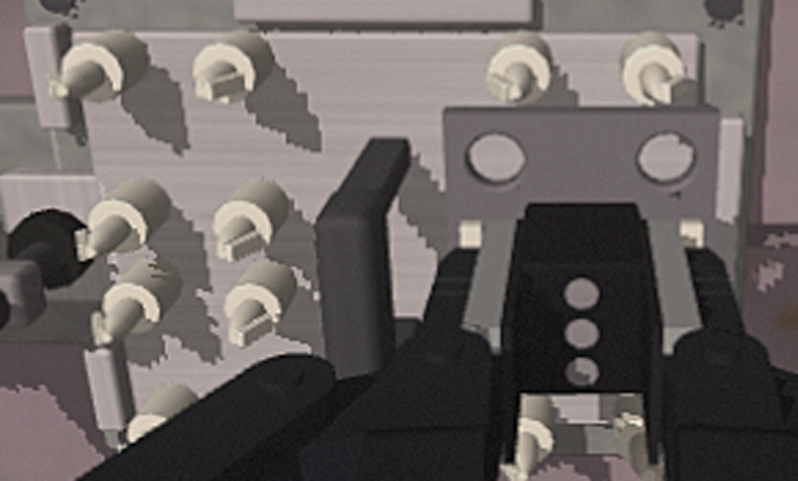

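Run:
```python
from h import *
import pickle;s=pickle.load(open('w12.pkl','rb'))
z=lambda p:[110+p[0]/2.75-.35,205+p[1]/2.75-.35]
print('holes',onplane(s,[z((497,159)),z((667,159))],.0773).round(4))
print('holes n',proj(s,[[.5433-.019*-1,-.1194+.015,.0773],[.5623,-.1344,.0773]]))
print('tips',onplane(s,[z((505,90)),z((682,92)),z((55,88)),z((218,90)),z((80,250)),z((225,250)),z((100,330)),z((235,330))],.0425).round(4))
print('rings',onplane(s,[z((520,72)),z((655,72)),z((97,70)),z((226,72)),z((116,226)),z((243,225)),z((130,307)),z((253,306))],.030).round(4))
```

```text
holes [[ 0.5614 -0.103   0.0773]
 [ 0.561  -0.1325  0.0773]]
holes n [[293.14845811 260.61432044]
 [356.25598128 259.88732186]]
tips [[ 0.5629 -0.1016  0.0425]
 [ 0.562  -0.1386  0.0425]
 [ 0.5645 -0.0063  0.0425]
 [ 0.5636 -0.0412  0.0425]
 [ 0.5264 -0.0046  0.0425]
 [ 0.5262 -0.0376  0.0425]
 [ 0.5058 -0.0055  0.0425]
 [ 0.5057 -0.0371  0.0425]]
rings [[ 0.5631 -0.1039  0.03  ]
 [ 0.5627 -0.1339  0.03  ]
 [ 0.5648 -0.009   0.03  ]
 [ 0.5639 -0.0382  0.03  ]
 [ 0.5263 -0.0067  0.03  ]
 [ 0.5263 -0.0372  0.03  ]
 [ 0.5044 -0.0063  0.03  ]
 [ 0.5045 -0.0368  0.03  ]]
```

Call:
move_arm --deltas '[10,6,1.6,1,0,0,0,10,8,0,0,0,0,0,10,6,0,0,0,0,0,10,4,0,0,0,0,0,10,2,0,0,0,0,0,10,0,0,0,0,0,0]'

```text
t: 25.35
tcp_pos: [0.5452, -0.1209, 0.0569]
tool_rot: [-0.504, -0.497, 0.504, -0.496]
force: [0.1, 0.5, 0.4]
finger_gap: 0.22
```

Run:
```python
from h import *
import pickle
s=snap('wrist','w13');pickle.dump(s,open('w13.pkl','wb'))
show()
cv2.imwrite('pics/w13z.png',cv2.resize(s['image'][205:380,110:400,::-1],None,fx=2.75,fy=2.75,interpolation=cv2.INTER_CUBIC))
```

```text
t 25.40 tcp [ 0.5454 -0.121   0.0572] jaw -90.84 tilt [-2.e-04  1.e-04 -1.e+00] F [-0.7 -0.1  0.1] gap 0.218 q [-0.42  0.7   1.73  0.    0.71  1.17]
```

View pics/w13z.png

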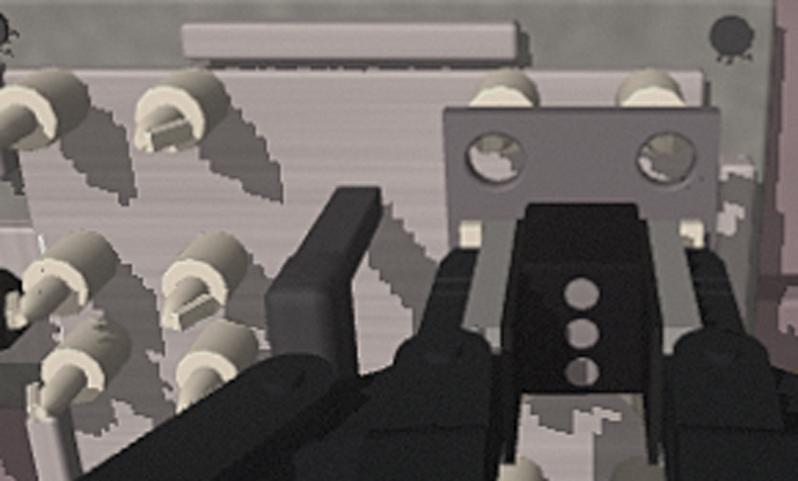

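Call:
move_arm --deltas '[10,2,0,0,0,0,0,10,2,0,0,0,0,0,10,2,0,0,0,0,0,10,0,0,0,0,0,0]'

```text
t: 25.8
tcp_pos: [0.5452, -0.1209, 0.051]
tool_rot: [-0.504, -0.497, 0.504, -0.496]
force: [-0.2, -0.4, -0.4]
finger_gap: 0.221
```

Call:
move_arm --deltas '[10,1,0,0,0,0,0,10,1,0,0,0,0,0,10,1,0,0,0,0,0,10,0,0,0,0,0,0]'

```text
t: 26.2
tcp_pos: [0.5453, -0.1207, 0.0482]
tool_rot: [0.504, 0.496, -0.504, 0.496]
force: [0.5, 1.1, -0.5]
finger_gap: 0.216
```

Run:
```python
from h import *
import pickle
s=snap('wrist','w13');pickle.dump(s,open('w13.pkl','wb'))
show()
cv2.imwrite('pics/w13z.png',cv2.resize(s['image'][205:380,110:400,::-1],None,fx=2.75,fy=2.75,interpolation=cv2.INTER_CUBIC))
```

```text
t 26.25 tcp [ 0.5454 -0.1208  0.0483] jaw -90.85 tilt [-1.e-04  4.e-04 -1.e+00] F [-0.   2.1 -0.4] gap 0.22 q [-0.42  0.71  1.73  0.    0.69  1.17]
```

View pics/w13z.png

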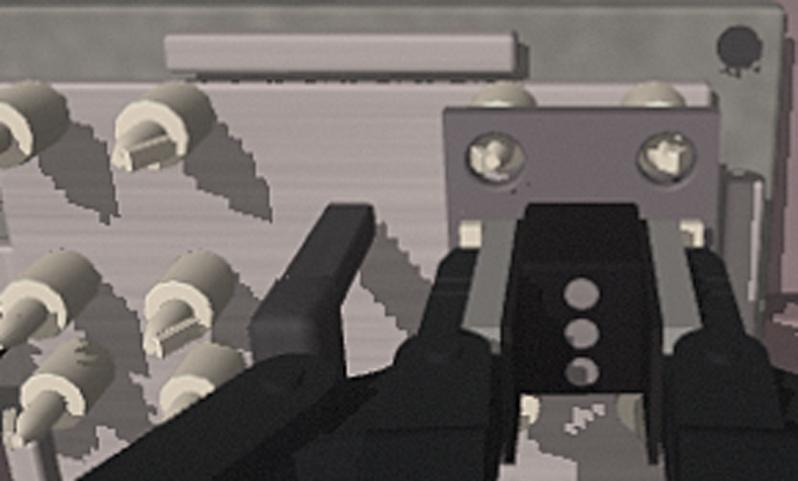

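The heads are coming up centred in the holes at (493,155) and (665,158). Pressing on.

Call:
move_arm --deltas '[10,1,0,0,0,0,0,10,1,0,0,0,0,0,10,1,0,0,0,0,0,10,0,0,0,0,0,0]' --force 80

```text
t: 26.65
tcp_pos: [0.5456, -0.1209, 0.0456]
tool_rot: [0.504, 0.496, -0.504, 0.496]
force: [-1.0, 2.2, 3.4]
finger_gap: 0.209
```

Call:
move_arm --deltas '[10,1,0,0,0,0,0,10,1,0,0,0,0,0,10,1,0,0,0,0,0,10,0,0,0,0,0,0]'

```text
t: 27.05
tcp_pos: [0.5456, -0.1209, 0.042]
tool_rot: [0.504, 0.496, -0.504, 0.496]
force: [1.4, 2.6, 1.6]
finger_gap: 0.213
```

Call:
move_arm --deltas '[10,1,0,0,0,0,0,10,1,0,0,0,0,0,10,1,0,0,0,0,0,10,0,0,0,0,0,0]'

```text
t: 27.45
tcp_pos: [0.545, -0.1213, 0.0393]
tool_rot: [-0.503, -0.497, 0.504, -0.496]
force: [-1.1, -0.4, 2.9]
finger_gap: 0.214
```

Call:
move_arm --deltas '[10,1,0,0,0,0,0,10,1,0,0,0,0,0,10,0,0,0,0,0,0]'

```text
t: 27.75
tcp_pos: [0.545, -0.1214, 0.0391]
tool_rot: [-0.503, -0.496, 0.504, -0.496]
force: [-4.1, 0.6, 16.1]
finger_gap: 0.209
```

Run:
```python
from h import *
s=snap('wrist','w13')
show()
cv2.imwrite('pics/w13z.png',cv2.resize(s['image'][205:380,110:400,::-1],None,fx=2.75,fy=2.75,interpolation=cv2.INTER_CUBIC))
```

```text
t 27.80 tcp [ 0.545  -0.1213  0.0391] jaw -90.81 tilt [-3.e-04 -6.e-04 -1.e+00] F [-3.7  1.9 15.4] gap 0.206 q [-0.42  0.73  1.74 -0.    0.68  1.17]
```

View pics/w13z.png

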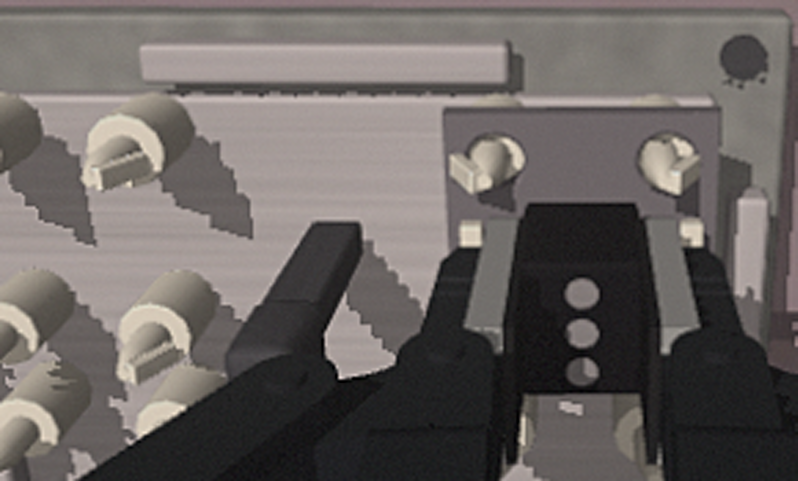

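Call:
move_arm --deltas '[10,1.2,0,0,0,0,0,10,0,0,0,0,0,0,10,-3,0,0,0,0,0,40,0,0,0,0,0,0,40,0,0,0,0,0,0,40,0,0,0,0,0,0,40,-15,0,0,0,0,0,40,-25,0,0,0,0,0,40,-35,0,0,0,0,0,40,-35,0,0,0,0,0]'

```text
t: 28.8
tcp_pos: [0.545, -0.1209, 0.1492]
tool_rot: [-0.503, -0.497, 0.504, -0.496]
force: [1.1, -0.3, -0.3]
finger_gap: 0.466
```

Run:
```python
from h import *
import pickle
s=snap('wrist','w14');pickle.dump(s,open('w14.pkl','wb'))
show()
```

```text
t 28.85 tcp [ 0.5486 -0.1223  0.1551] jaw -90.82 tilt [ 0.0086 -0.0039 -1.    ] F [ 1.5 -0.8  3.5] gap 0.466 q [-0.42  0.54  1.67 -0.    0.92  1.17]
```

View pics/w14.png

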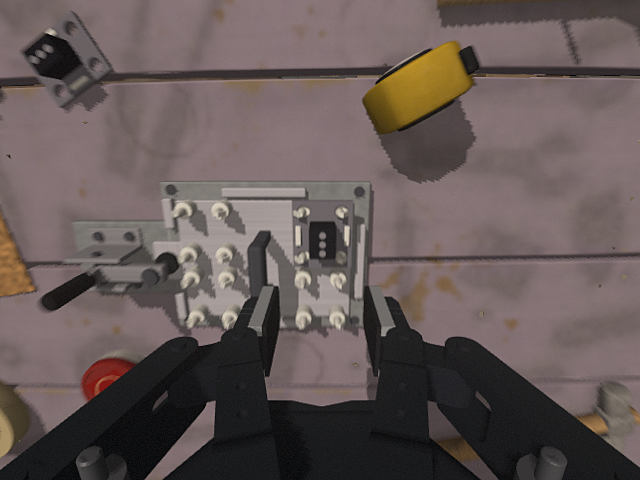

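Run:
```python
from h import *
plan([.680,.081,.14])
```

```text
t 28.85 tcp [ 0.5486 -0.1223  0.1551] jaw -90.82 tilt [ 0.0086 -0.0039 -1.    ] F [ 1.5 -0.8  3.5] gap 0.466 q [-0.42  0.54  1.67 -0.    0.92  1.17]
turn [0. 0. 0.] n>= 0.0 shift(after turn) [  15.5  128.4 -205.2] world [131.4 203.3 -15.1]
```

Call:
move_arm --deltas '[40,0,20,-30,-4,0,0,40,0,20,-30,0,0,0,40,0,20,-30,0,0,0,40,0,20,-30,0,0,0,40,0,20,-30,0,0,0,40,5,20,-30,0,0,0,40,5,10,-20,0,0,0,40,0,0,0,-8.5,0,0,40,0,0,0,-8.5,0,0,40,0,0,0,-8.5,0,0]'

```text
t: 29.85
tcp_pos: [0.6661, 0.085, 0.1379]
tool_rot: [0.358, 0.61, -0.359, 0.609]
force: [-0.1, -0.5, 0.5]
finger_gap: 0.466
```

Call:
move_arm --deltas '[40,0,0,0,-8.5,0,0,40,0,0,0,-8.5,0,0,40,0,0,0,-8.5,0,0,40,0,0,0,-8.5,0,0,40,0,0,0,-8.5,0,0,40,0,0,0,-8.5,0,0,40,0,0,0,-8.5,0,0,40,0,0,0,-8.5,0,0,40,0,0,0,-8.5,0,0,40,0,0,0,-8.5,0,0]'

```text
t: 30.85
tcp_pos: [0.6661, 0.0845, 0.1381]
tool_rot: [-0.147, 0.692, 0.147, 0.691]
force: [-0.8, -0.5, -0.2]
finger_gap: 0.468
```

Run:
```python
from h import *
plan([.680,.081,.12],29)
```

```text
t 30.85 tcp [0.6661 0.0845 0.1381] jaw 24.02 tilt [-1.e-03 -1.e-04 -1.e+00] F [-0.8 -0.5 -0.2] gap 0.468 q [-0.04  0.7   1.39 -0.    1.06 -0.46]
turn [-4.98 -0.05 -0.02] n>= 1.0 shift(after turn) [18.1 -9.8 10.5] world [ 13.9  -3.5 -18.1]
```

Call:
move_arm --deltas '[40,0,0,0,-5,0,0,40,18,-9.8,10.5,0,0,0,40,0,0,0,0,0,0,40,0,0,0,0,0,0]'

```text
t: 31.25
tcp_pos: [0.6794, 0.0809, 0.12]
tool_rot: [-0.175, 0.686, 0.175, 0.684]
force: [-0.4, -0.4, 0.8]
finger_gap: 0.47
```

Run:
```python
from h import *
import pickle
show()
s=snap('wrist','w15');pickle.dump(s,open('w15.pkl','wb'))
cv2.imwrite('pics/w15z.png',cv2.resize(s['image'][190:290,270:380,::-1],None,fx=6,fy=6,interpolation=cv2.INTER_CUBIC))
```

```text
t 31.25 tcp [0.6794 0.0809 0.12  ] jaw 28.64 tilt [-2.5e-03  2.0e-04 -1.0e+00] F [-0.4 -0.4  0.8] gap 0.47 q [-0.04  0.73  1.36  0.    1.05 -0.54]
```

View pics/w15.png

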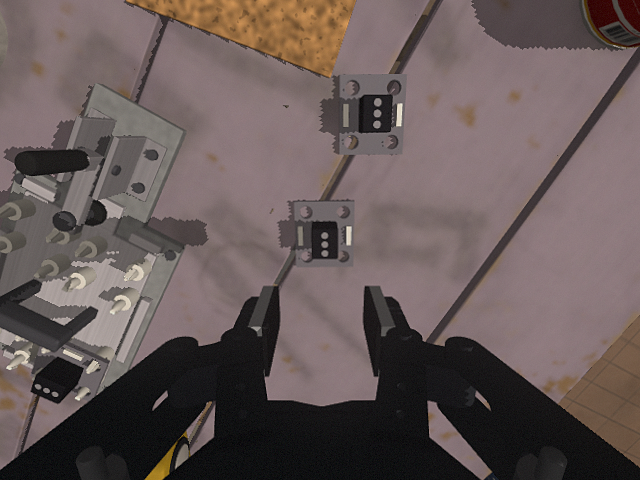

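View pics/w15z.png

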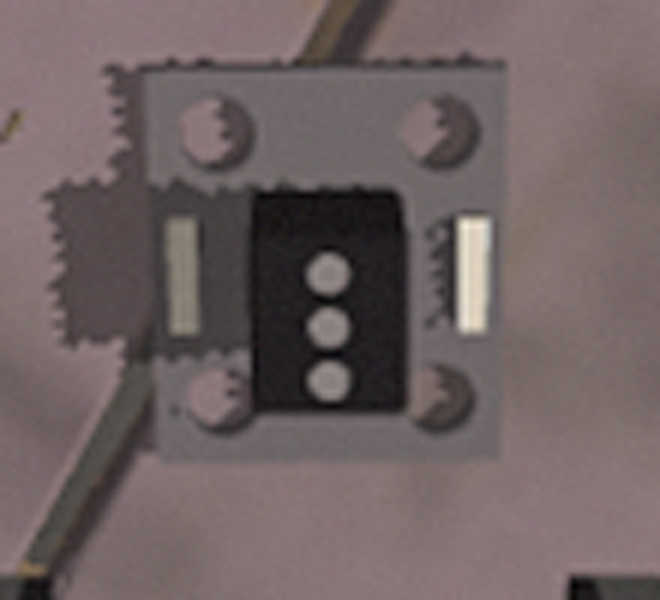

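Run:
```python
from holes import *
import pickle;s=pickle.load(open('w15.pkl','rb'))
holes(s,[(217,133),(442,132),(440,397),(222,397)],(270,190),6,dot=(329,327))
plan([.680,.081,.009],29)
```

```text
c [0.6816 0.0829 0.004 ] sides [np.float64(29.9), np.float64(37.6), np.float64(30.2), np.float64(37.4)] edges [np.float64(28.9), np.float64(-60.7), np.float64(-151.4), np.float64(118.9)]
dot z28 [[0.6815 0.0823 0.028 ]]
t 31.30 tcp [0.6796 0.081  0.1206] jaw 28.65 tilt [-1.5e-03  1.0e-04 -1.0e+00] F [-0.1 -0.5  0. ] gap 0.464 q [-0.04  0.73  1.36  0.    1.05 -0.54]
turn [-0.35 -0.07 -0.05] n>= 1.0 shift(after turn) [111.6  -0.2   0.3] world [   0.4   -0.  -111.6]
```

Call:
move_arm --deltas '[40,25,0.4,2.5,-0.3,0,0,40,25,0,0,0,0,0,40,25,0,0,0,0,0,40,20,0,0,0,0,0,40,11,0,0,0,0,0,40,5,0,0,0,0,0,40,0,0,0,0,0,0]'

```text
t: 32.0
tcp_pos: [0.6822, 0.0826, 0.0101]
tool_rot: [-0.177, 0.685, 0.177, 0.685]
force: [-0.9, 0.1, 0.6]
finger_gap: 0.469
```

Call:
move_arm --deltas '[10,0,0,0,0,0,0,10,0,0,0,0,0,0,10,0,0,0,0,0,0,10,0,0,0,0,0,0,10,0,0,0,0,0,0,10,0,0,0,0,0,0]' --force 60

```text
t: 32.6
tcp_pos: [0.6834, 0.0824, 0.0116]
tool_rot: [-0.177, 0.684, 0.177, 0.686]
force: [0.8, 0.5, 5.8]
finger_gap: 0.216
```

Run:
```python
from h import *
show()
snap('wrist','w16')
```

```text
t 32.60 tcp [0.6834 0.0824 0.0116] jaw 28.96 tilt [ 2.8e-03 -1.0e-04 -1.0e+00] F [0.8 0.5 5.8] gap 0.216 q [-0.04  0.88  1.39 -0.    0.87 -0.55]
```

View pics/w16.png

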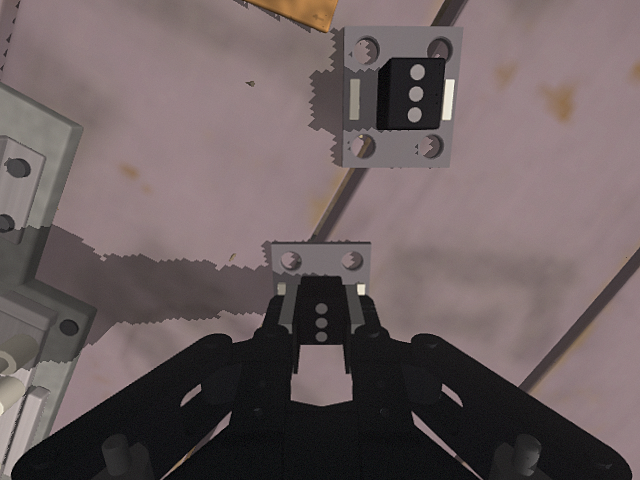

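Call:
move_arm --deltas '[10,-10,0,0,0,0,0,10,-20,0,0,0,0,0,10,-30,0,0,0,0,0,10,-30,0,0,0,0,0,10,-20,0,0,8.5,0,0,10,0,0,0,8.5,0,0,10,0,0,0,8.5,0,0,10,0,0,0,8.5,0,0,10,0,0,0,8.5,0,0,10,0,0,0,8.5,0,0]'

```text
t: 33.65
tcp_pos: [0.6816, 0.0825, 0.1201]
tool_rot: [0.137, 0.694, -0.137, 0.693]
force: [-0.7, -0.0, -0.8]
finger_gap: 0.212
```

Call:
move_arm --deltas '[10,0,0,0,8.5,0,0,10,0,0,0,8.5,0,0,10,0,0,0,8.5,0,0,10,0,0,0,8.5,0,0,10,0,0,0,8.5,0,0,10,0,0,0,8.5,0,0,10,0,0,0,8.5,0,0,10,0,0,0,8.5,0,0,10,0,0,0,0.8,0,0,10,0,0,0,0,0,0]'

```text
t: 34.65
tcp_pos: [0.6819, 0.0825, 0.1201]
tool_rot: [-0.503, -0.497, 0.503, -0.497]
force: [-0.7, -0.8, -0.4]
finger_gap: 0.22
```

Run:
```python
from h import *
plan([.4855,-.1203,.12],-90.83)
```

```text
t 34.65 tcp [0.6819 0.0825 0.1201] jaw -90.69 tilt [-5.e-04  0.e+00 -1.e+00] F [-0.7 -0.8 -0.4] gap 0.22 q [-0.04  0.74  1.35  0.    1.05  1.54]
turn [ 0.14 -0.    0.03] n>= 1.0 shift(after turn) [ 1.000e-01 -1.935e+02  2.056e+02] world [-1.964e+02 -2.028e+02 -1.000e-01]
```

Call:
move_arm --deltas '[10,0,-15,16,0,0,0,10,0,-22,23,0,0,0,10,0,-22,23,0,0,0,10,0,-22,23,0,0,0,10,0,-22,23,0,0,0,10,0,-22,23,0,0,0,10,0,-22,23,0,0,0,10,0,-22,23,0,0,0,10,0,-16,19,0,0,0,10,0,-8.5,9.6,0,0,0]'

```text
t: 35.65
tcp_pos: [0.4845, -0.1214, 0.1203]
tool_rot: [-0.503, -0.497, 0.504, -0.496]
force: [-0.2, -1.0, -1.2]
finger_gap: 0.211
```

Call:
move_arm --deltas '[10,20,0,0,0,0,0,10,18,0,0,0,0,0,10,0,0,0,0,0,0,10,0,0,0,0,0,0]'

```text
t: 36.05
tcp_pos: [0.4861, -0.1201, 0.0821]
tool_rot: [0.503, 0.497, -0.503, 0.497]
force: [0.4, 0.1, -0.5]
finger_gap: 0.217
```

Run:
```python
from h import *
import pickle
s=snap('wrist','w17');pickle.dump(s,open('w17.pkl','wb'))
plan([.4855,-.1203,.057],-90.83)
cv2.imwrite('pics/w17z.png',cv2.resize(s['image'][175:350,110:400,::-1],None,fx=2.75,fy=2.75,interpolation=cv2.INTER_CUBIC))
```

```text
t 36.10 tcp [ 0.4864 -0.1202  0.0825] jaw -90.77 tilt [ 1.e-03 -4.e-04 -1.e+00] F [-0.2  0.  -0.8] gap 0.221 q [-0.47  0.61  1.87  0.    0.67  1.12]
turn [ 0.06  0.02 -0.06] n>= 1.0 shift(after turn) [25.5 -0.9  0.1] world [ -0.9  -0.1 -25.5]
```

View pics/w17z.png

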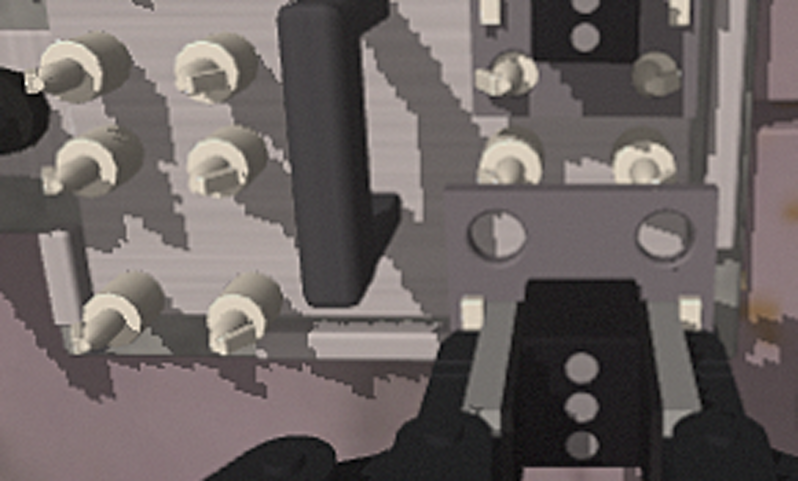

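Run:
```python
from h import *
import pickle;s=pickle.load(open('w17.pkl','rb'))
z=lambda p:[110+p[0]/2.75-.35,175+p[1]/2.75-.35]
h=onplane(s,[z((497,236)),z((665,237))],.0773);r=onplane(s,[z((510,162)),z((644,161))],.030)
print(h.round(4),r.round(4),'shift needed mm',(r.mean(0)-h.mean(0))*1000)
```

```text
[[ 0.5049 -0.104   0.0773]
 [ 0.5043 -0.1331  0.0773]] [[ 0.5041 -0.1026  0.03  ]
 [ 0.5039 -0.1325  0.03  ]] shift needed mm [ -0.65140202   0.98032884 -47.3       ]
```

Call:
move_arm --deltas '[10,8,-0.6,-0.6,0,0,0,10,8,0,0,0,0,0,10,8,0,0,0,0,0,10,4,0,0,0,0,0,10,4,0,0,0,0,0,10,2,0,0,0,0,0,10,0,0,0,0,0,0]' --force 80

```text
t: 36.8
tcp_pos: [0.4851, -0.1195, 0.0479]
tool_rot: [0.504, 0.496, -0.504, 0.496]
force: [0.1, 0.7, 0.0]
finger_gap: 0.209
```

Run:
```python
from h import *
s=snap('wrist','w18');show()
cv2.imwrite('pics/w18z.png',cv2.resize(s['image'][175:350,110:400,::-1],None,fx=2.75,fy=2.75,interpolation=cv2.INTER_CUBIC))
```

```text
t 36.85 tcp [ 0.4851 -0.1195  0.048 ] jaw -90.85 tilt [-1.e-04  2.e-04 -1.e+00] F [ 0.3  1.1 -0.5] gap 0.205 q [-0.47  0.67  1.88  0.    0.58  1.12]
```

View pics/w18z.png

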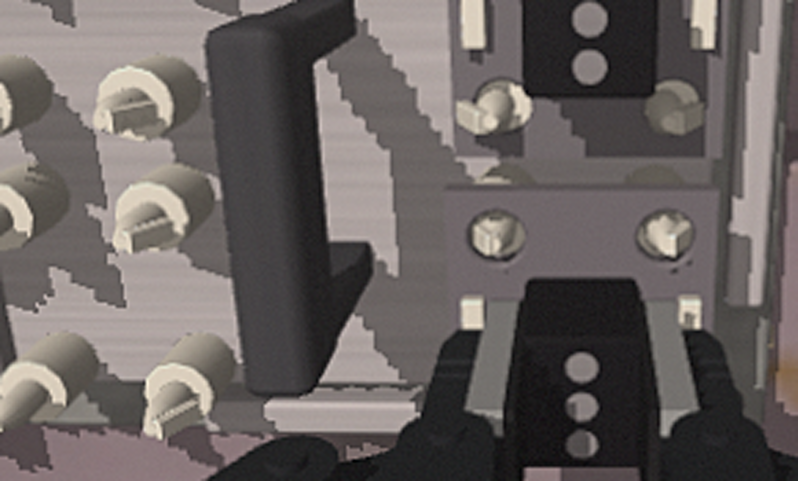

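Heads centred in the holes again. Press.

Call:
move_arm --deltas '[10,1,0,0,0,0,0,10,1,0,0,0,0,0,10,1,0,0,0,0,0,10,1,0,0,0,0,0,10,1,0,0,0,0,0,10,1,0,0,0,0,0,10,0,0,0,0,0,0]'

```text
t: 37.55
tcp_pos: [0.4849, -0.1198, 0.0418]
tool_rot: [-0.503, -0.497, 0.504, -0.496]
force: [-0.7, -0.1, -0.4]
finger_gap: 0.21
```

Call:
move_arm --deltas '[10,1,0,0,0,0,0,10,1,0,0,0,0,0,10,1,0,0,0,0,0,10,0,0,0,0,0,0]'

```text
t: 37.95
tcp_pos: [0.4851, -0.1198, 0.0414]
tool_rot: [0.504, 0.496, -0.504, 0.497]
force: [-5.0, 1.3, 21.9]
finger_gap: 0.211
```

Call:
move_arm --deltas '[10,1,0,0,0,0,0,10,1,0,0,0,0,0,10,0,0,0,0,0,0]'

```text
t: 38.25
tcp_pos: [0.4851, -0.1199, 0.0412]
tool_rot: [0.504, 0.496, -0.503, 0.497]
force: [-6.3, 1.6, 37.6]
finger_gap: 0.212
```

Call:
move_arm --deltas '[10,-4,0,0,0,0,0,40,0,0,0,0,0,0,40,0,0,0,0,0,0,40,0,0,0,0,0,0,40,-15,0,0,0,0,0,40,-25,0,0,0,0,0,40,-35,0,0,0,0,0,40,-30,0,0,0,0,0,40,0,0,0,0,0,0,40,0,0,0,0,0,0]'

```text
t: 39.25
tcp_pos: [0.4853, -0.1198, 0.1461]
tool_rot: [0.504, 0.496, -0.504, 0.497]
force: [-0.2, 0.1, -0.6]
finger_gap: 0.467
```

Run:
```python
from h import *
import pickle
s=snap('wrist','w19');pickle.dump(s,open('w19.pkl','wb'));plan([.668,.1785,.14])
cv2.imwrite('pics/w19z.png',cv2.resize(s['image'][120:340,140:430,::-1],None,fx=2.7,fy=2.7,interpolation=cv2.INTER_CUBIC))
```

```text
t 39.30 tcp [ 0.4846 -0.1194  0.1453] jaw -90.84 tilt [-1.4e-03  7.0e-04 -1.0e+00] F [0.3 0.5 0.4] gap 0.467 q [-0.47  0.49  1.83 -0.    0.82  1.12]
turn [0. 0. 0.] n>= 0.0 shift(after turn) [   5.2  179.1 -300.5] world [183.4 297.9  -5.3]
```

View pics/w19z.png

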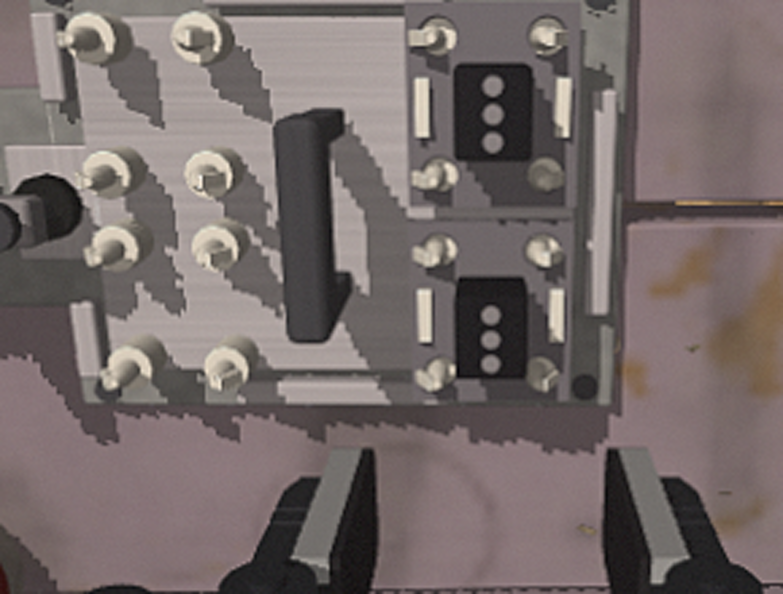

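Call:
move_arm --deltas '[40,0,20,-25,0,0,0,40,0,22,-32,0,0,0,40,0,22,-32,0,0,0,40,0,22,-32,0,0,0,40,0,22,-32,0,0,0,40,0,22,-32,0,0,0,40,0,22,-32,0,0,0,40,0,17,-32,0,0,0,40,0,10,-32,0,0,0,40,0,0,-19,-8,0,0]'

```text
t: 40.3
tcp_pos: [0.6686, 0.1801, 0.143]
tool_rot: [0.466, 0.532, -0.467, 0.531]
force: [-0.4, -0.4, 0.7]
finger_gap: 0.471
```

Call:
move_arm --deltas '[40,0,0,0,-8.5,0,0,40,0,0,0,-8.5,0,0,40,0,0,0,-8.5,0,0,40,0,0,0,-8.5,0,0,40,0,0,0,-8.5,0,0,40,0,0,0,-8.5,0,0,40,0,0,0,-8.5,0,0,40,0,0,0,-8.5,0,0,40,0,0,0,-8.5,0,0,40,0,0,0,-8.5,0,0]'

```text
t: 41.3
tcp_pos: [0.6671, 0.1775, 0.143]
tool_rot: [-0.016, 0.709, 0.015, 0.705]
force: [-0.4, 0.5, 0.2]
finger_gap: 0.47
```

Call:
move_arm --deltas '[40,0,0,0,-8.5,0,0,40,0,0,0,-8.5,0,0,40,0,0,0,-8.5,0,0,40,0,0,0,0,0,0]'

```text
t: 41.7
tcp_pos: [0.6672, 0.1775, 0.1432]
tool_rot: [-0.169, 0.688, 0.169, 0.685]
force: [-1.0, -0.7, -1.3]
finger_gap: 0.469
```

Run:
```python
from h import *
import pickle
plan([.668,.1785,.12],29)
s=snap('wrist','w20');pickle.dump(s,open('w20.pkl','wb'))
```

```text
t 41.70 tcp [0.6672 0.1775 0.1432] jaw 27.64 tilt [-4.6e-03 -5.0e-04 -1.0e+00] F [-1.  -0.7 -1.3] gap 0.469 q [ 0.1   0.71  1.33 -0.    1.11 -0.38]
turn [-1.36 -0.25 -0.1 ] n>= 1.0 shift(after turn) [23.2  0.5  1.2] world [  0.8   1.  -23.2]
```

View pics/w20.png

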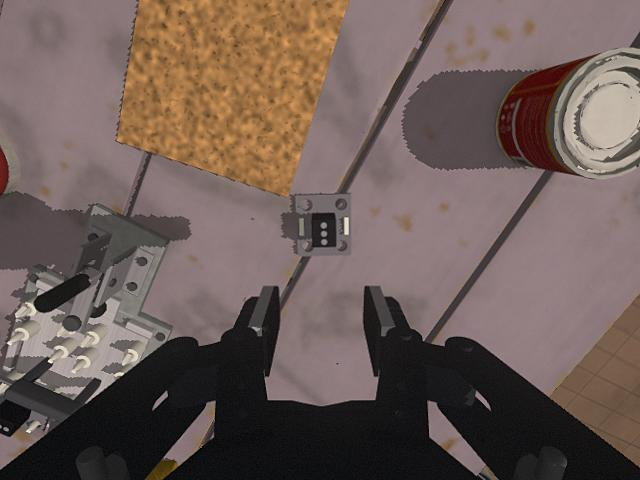

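Call:
move_arm --deltas '[40,12,0,0,-1.4,0,0,40,11,0.5,1,0,0,0,40,0,0,0,0,0,0,40,0,0,0,0,0,0]'

```text
t: 42.15
tcp_pos: [0.6686, 0.1786, 0.1219]
tool_rot: [-0.177, 0.685, 0.177, 0.684]
force: [-0.6, 1.3, 0.3]
finger_gap: 0.468
```

Run:
```python
from h import *
import pickle
show()
s=snap('wrist','w20');pickle.dump(s,open('w20.pkl','wb'))
cv2.imwrite('pics/w20z.png',cv2.resize(s['image'][190:290,270:380,::-1],None,fx=6,fy=6,interpolation=cv2.INTER_CUBIC))
```

```text
t 42.15 tcp [0.6686 0.1786 0.1219] jaw 29.03 tilt [-1.9e-03 -2.0e-04 -1.0e+00] F [-0.6  1.3  0.3] gap 0.468 q [ 0.1   0.74  1.34 -0.    1.07 -0.41]
```

View pics/w20z.png

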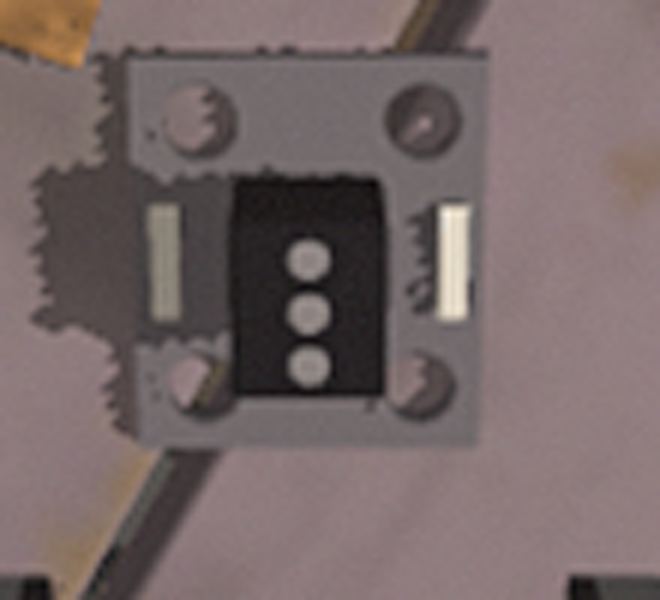

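Run:
```python
from holes import *
import pickle;s=pickle.load(open('w20.pkl','rb'))
holes(s,[(198,120),(423,120),(419,386),(202,386)],(270,190),6,dot=(309,314))
plan([.6693,.1817,.010],29.2)
```

```text
c [0.6679 0.1803 0.004 ] sides [np.float64(30.1), np.float64(37.9), np.float64(30.3), np.float64(37.9)] edges [np.float64(29.0), np.float64(-60.9), np.float64(-151.0), np.float64(118.9)]
dot z28 [[0.668  0.1797 0.028 ]]
t 42.20 tcp [0.6691 0.1787 0.1226] jaw 29.04 tilt [-5.e-04 -1.e-04 -1.e+00] F [ 0.4 -0.3  0.2] gap 0.466 q [ 0.1   0.74  1.34 -0.    1.07 -0.41]
turn [-0.16 -0.03 -0.01] n>= 1.0 shift(after turn) [112.6   2.5   1.7] world [   0.2    3.  -112.6]
```

Call:
move_arm --deltas '[40,25,1.5,0.4,0,0,0,40,25,0,0,0,0,0,40,25,0,0,0,0,0,40,20,0,0,0,0,0,40,12,0,0,0,0,0,40,5,0,0,0,0,0,40,0,0,0,0,0,0]'

```text
t: 42.9
tcp_pos: [0.6689, 0.1802, 0.011]
tool_rot: [-0.177, 0.685, 0.177, 0.684]
force: [0.5, 1.1, 0.7]
finger_gap: 0.466
```

Call:
move_arm --deltas '[10,0,0,0,0,0,0,10,0,0,0,0,0,0,10,0,0,0,0,0,0,10,0,0,0,0,0,0,10,0,0,0,0,0,0,10,0,0,0,0,0,0]' --force 60

```text
t: 43.5
tcp_pos: [0.6699, 0.1803, 0.0126]
tool_rot: [-0.178, 0.683, 0.177, 0.685]
force: [0.3, 0.2, 6.0]
finger_gap: 0.216
```

Run:
```python
from h import *
show()
snap('wrist','w21')
```

```text
t 43.50 tcp [0.6699 0.1803 0.0126] jaw 29.07 tilt [ 2.8e-03  3.0e-04 -1.0e+00] F [0.3 0.2 6. ] gap 0.216 q [ 0.1   0.88  1.38 -0.    0.88 -0.41]
```

View pics/w21.png

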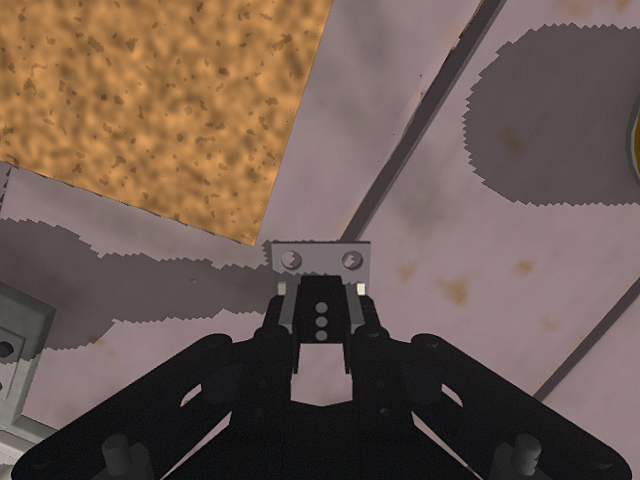

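Call:
move_arm --deltas '[10,-10,0,0,0,0,0,10,-20,0,0,0,0,0,10,-30,0,0,0,0,0,10,-30,0,0,0,0,0,10,-25,0,0,8.5,0,0,10,0,0,0,8.5,0,0,10,0,0,0,8.5,0,0,10,0,0,0,8.5,0,0,10,0,0,0,8.5,0,0,10,0,0,0,8.5,0,0]'

```text
t: 44.55
tcp_pos: [0.6682, 0.1801, 0.1261]
tool_rot: [0.137, 0.694, -0.137, 0.693]
force: [-0.9, -0.3, -0.8]
finger_gap: 0.213
```

Call:
move_arm --deltas '[10,0,0,0,8.5,0,0,10,0,0,0,8.5,0,0,10,0,0,0,8.5,0,0,10,0,0,0,8.5,0,0,10,0,0,0,8.5,0,0,10,0,0,0,8.5,0,0,10,0,0,0,8.5,0,0,10,0,0,0,8.5,0,0,10,0,0,0,0.9,0,0,10,0,0,0,0,0,0]'

```text
t: 45.55
tcp_pos: [0.6684, 0.1801, 0.126]
tool_rot: [-0.503, -0.497, 0.503, -0.497]
force: [0.2, 0.2, -0.4]
finger_gap: 0.215
```

Run:
```python
from h import *
plan([.546,-.0250,.13],-90.83)
```

```text
t 45.55 tcp [0.6684 0.1801 0.126 ] jaw -90.69 tilt [-6.e-04 -0.e+00 -1.e+00] F [ 0.2  0.2 -0.4] gap 0.215 q [0.1  0.73 1.34 0.   1.07 1.68]
turn [0.14 0.   0.03] n>= 1.0 shift(after turn) [  -4.  -119.4  206.9] world [-122.4 -205.1    4. ]
```

Call:
move_arm --deltas '[10,0,-10,17,0,0,0,10,0,-17,25,0,0,0,10,0,-17,27,0,0,0,10,0,-17,28,0,0,0,10,0,-17,28,0,0,0,10,0,-17,28,0,0,0,10,0,-15,28,0,0,0,10,0,-9.4,26,0,0,0,10,10,0,0,0,0,0,10,0,0,0,0,0,0]'

```text
t: 46.55
tcp_pos: [0.5457, -0.0253, 0.1153]
tool_rot: [-0.503, -0.497, 0.504, -0.496]
force: [0.9, -0.0, 0.4]
finger_gap: 0.217
```

Call:
move_arm --deltas '[10,20,0,0,0,0,0,10,13,0,0,0,0,0,10,0,0,0,0,0,0,10,0,0,0,0,0,0]'

```text
t: 46.95
tcp_pos: [0.5463, -0.0243, 0.0827]
tool_rot: [-0.503, -0.497, 0.503, -0.496]
force: [0.5, 0.1, -0.4]
finger_gap: 0.218
```

Run:
```python
from h import *
import pickle
s=snap('wrist','w22');pickle.dump(s,open('w22.pkl','wb'))
plan([.546,-.0250,.057],-90.83)
cv2.imwrite('pics/w22z.png',cv2.resize(s['image'][205:380,230:520,::-1],None,fx=2.75,fy=2.75,interpolation=cv2.INTER_CUBIC))
```

```text
t 47.00 tcp [ 0.5467 -0.0246  0.0832] jaw -90.77 tilt [ 3.e-04 -0.e+00 -1.e+00] F [ 0.1  0.3 -0.2] gap 0.216 q [-0.25  0.64  1.75  0.    0.75  1.33]
turn [ 0.06  0.   -0.02] n>= 1.0 shift(after turn) [26.2 -0.7  0.4] world [ -0.7  -0.4 -26.2]
```

View pics/w22.png

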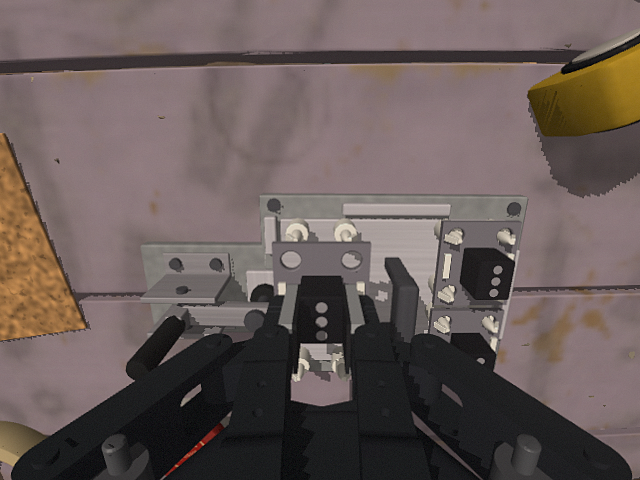

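View pics/w22z.png

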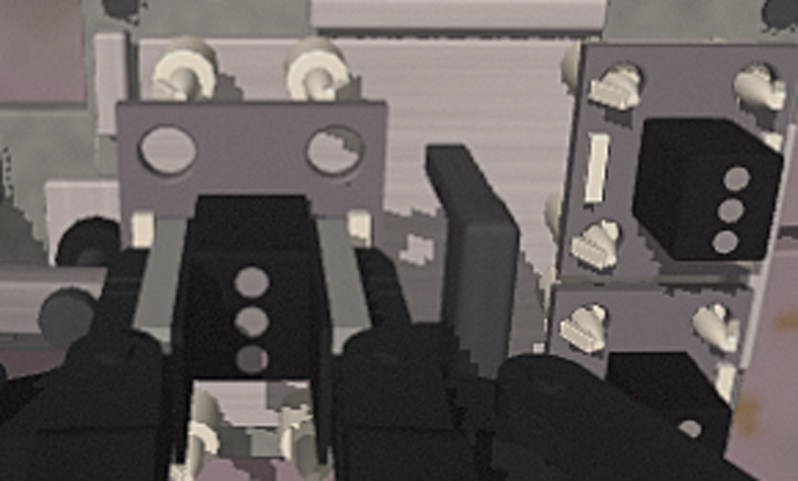

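Run:
```python
from h import *
import pickle;s=pickle.load(open('w22.pkl','rb'))
z=lambda p:[230+p[0]/2.75-.35,205+p[1]/2.75-.35]
h=onplane(s,[z((167,151)),z((335,151))],.0755);r=onplane(s,[z((187,75)),z((318,74))],.030)
print(h.round(4),r.round(4),'shift needed mm',(r.mean(0)-h.mean(0))*1000)
```

```text
[[ 0.5647 -0.008   0.0755]
 [ 0.5643 -0.0376  0.0755]] [[ 0.5652 -0.0084  0.03  ]
 [ 0.565  -0.0377  0.03  ]] shift needed mm [  0.54123004  -0.26499125 -45.5       ]
```

Call:
move_arm --deltas '[10,8,0.2,0.4,0,0,0,10,8,0,0,0,0,0,10,8,0,0,0,0,0,10,4,0,0,0,0,0,10,4,0,0,0,0,0,10,0,0,0,0,0,0]' --force 80

```text
t: 47.6
tcp_pos: [0.5461, -0.0249, 0.0505]
tool_rot: [-0.504, -0.497, 0.504, -0.496]
force: [0.1, 2.2, 0.1]
finger_gap: 0.207
```

Run:
```python
from h import *
s=snap('wrist','w23');show()
cv2.imwrite('pics/w23z.png',cv2.resize(s['image'][205:380,230:520,::-1],None,fx=2.75,fy=2.75,interpolation=cv2.INTER_CUBIC))
```

```text
t 47.65 tcp [ 0.5461 -0.025   0.0507] jaw -90.86 tilt [-1.1e-03  9.0e-04 -1.0e+00] F [ 0.7  1.9 -0.7] gap 0.206 q [-0.25  0.7   1.76  0.    0.68  1.33]
```

View pics/w23z.png

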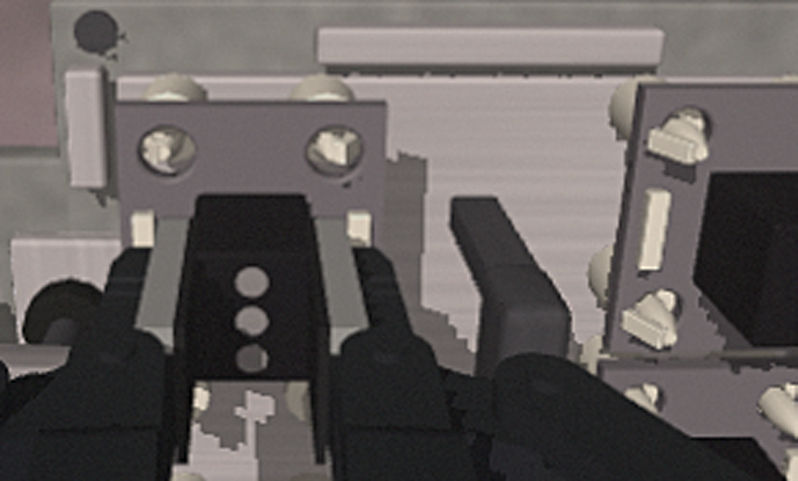

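Call:
move_arm --deltas '[10,1,0,-0.3,0,0,0,10,1,0,0,0,0,0,10,1,0,0,0,0,0,10,1,0,0,0,0,0,10,1,0,0,0,0,0,10,1,0,0,0,0,0,10,1,0,0,0,0,0,10,0,0,0,0,0,0]'

```text
t: 48.45
tcp_pos: [0.5462, -0.0256, 0.0433]
tool_rot: [-0.503, -0.497, 0.504, -0.496]
force: [-0.1, -0.3, -2.9]
finger_gap: 0.208
```

Call:
move_arm --deltas '[10,1,0,0,0,0,0,10,1,0,0,0,0,0,10,1,0,0,0,0,0,10,0,0,0,0,0,0]'

```text
t: 48.85
tcp_pos: [0.5463, -0.0257, 0.0425]
tool_rot: [-0.503, -0.496, 0.504, -0.497]
force: [-2.0, 0.1, 11.0]
finger_gap: 0.21
```

Call:
move_arm --deltas '[10,1,0,0,0,0,0,10,0.7,0,0,0,0,0,10,0,0,0,0,0,0]'

```text
t: 49.15
tcp_pos: [0.5464, -0.0257, 0.0423]
tool_rot: [-0.503, -0.496, 0.504, -0.497]
force: [-5.0, 0.7, 22.6]
finger_gap: 0.207
```

Solid bottom at 0.0424 m as predicted. Release, rise, and check.

Call:
move_arm --deltas '[10,1,0,0,0,0,0,10,0,0,0,0,0,0,10,-4,0,0,0,0,0,40,0,0,0,0,0,0,40,0,0,0,0,0,0,40,0,0,0,0,0,0,40,-15,0,0,0,0,0,40,-25,0,0,0,0,0,40,-35,0,0,0,0,0,40,-35,0,0,0,0,0]'

```text
t: 50.15
tcp_pos: [0.546, -0.0251, 0.1525]
tool_rot: [-0.503, -0.497, 0.504, -0.496]
force: [0.5, -0.1, 0.2]
finger_gap: 0.472
```

Call:
move_arm --deltas '[40,-20,-20,10,0,0,0,40,-20,-20,20,0,0,0,40,0,0,0,0,0,0,40,0,0,0,0,0,0]'

```text
t: 50.55
tcp_pos: [0.5063, -0.0549, 0.1924]
tool_rot: [0.504, 0.496, -0.504, 0.496]
force: [-0.5, -0.5, -0.3]
finger_gap: 0.465
```

Run:
```python
from h import *
import pickle
s=snap('wrist','w24');pickle.dump(s,open('w24.pkl','wb'));show()
cv2.imwrite('pics/w24z.png',cv2.resize(s['image'][110:300,180:460,::-1],None,fx=2.8,fy=2.8,interpolation=cv2.INTER_CUBIC))
snap('side','d24');b=cv2.imread('pics/d24.png');cv2.imwrite('pics/d24z.png',cv2.resize(b[215:330,280:400],None,fx=5,fy=5,interpolation=cv2.INTER_CUBIC))
```

```text
t 50.60 tcp [ 0.5063 -0.0545  0.1919] jaw -90.87 tilt [-1.e-04  4.e-04 -1.e+00] F [-0.8  0.1 -0.5] gap 0.464 q [-0.33  0.43  1.76  0.    0.95  1.26]
```

View pics/w24z.png

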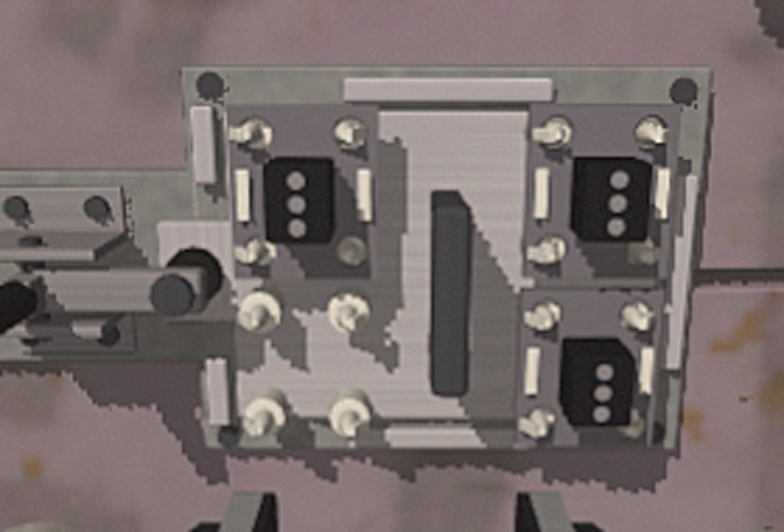

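View pics/d24z.png

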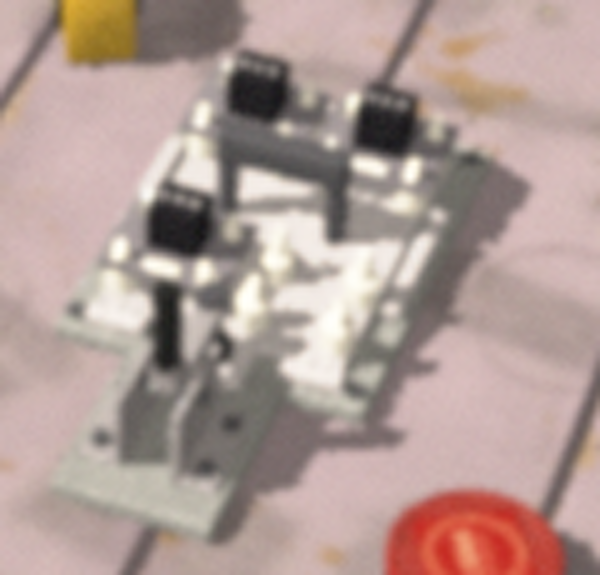

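Run:
```python
from h import *
import pickle
s=pickle.load(open('w24.pkl','rb'));P=cloud(s)
C=np.array([.5155,-.071]);a=np.radians(89.2);ex=np.array([np.cos(a),np.sin(a)]);ey=np.array([-ex[1],ex[0]])
L=(P[...,:2]-C);px=L@ex*1000;py=L@ey*1000;z=P[...,2]*1000
for n,(bx,by) in {'1':(-48,-30),'2':(-48,30),'3':(48,-30)}.items():
    m=(abs(px-bx)<23)&(abs(py-by)<27)&(z>15)&(z<39.5)
    A=np.c_[px[m]-bx,py[m]-by,np.ones(m.sum())];c,*_=np.linalg.lstsq(A,z[m],rcond=None)
    r=abs(A@c-z[m])<1.5;c,*_=np.linalg.lstsq(A[r],z[m][r],rcond=None)
    t=(abs(px-bx)<16)&(abs(py-by)<18)&(z>52)
    print(n,'top z',c[2].round(2),'slope',c[:2].round(4),r.sum(),'block top z',np.median(z[t]).round(1),'ctr',(px[t].mean()-bx).round(1),(py[t].mean()-by).round(1))
```

```text
1 top z 33.89 slope [-0.0242  0.005 ] 1360 block top z 57.8 ctr 0.6 1.6
2 top z 33.38 slope [-0.0199  0.0556] 633 block top z 58.4 ctr 5.6 -4.1
3 top z 34.0 slope [0.0052 0.0049] 1565 block top z 57.9 ctr -1.3 1.8
```

Call:
move_arm --deltas '[40,0,-25,30,0,0,0,40,0,-25,30,0,0,0,40,0,-10,10,0,0,0,40,0,0,0,0,0,0,40,0,0,0,0,0,0]'

```text
t: 51.15
tcp_pos: [0.4458, -0.1234, 0.192]
tool_rot: [0.504, 0.496, -0.504, 0.496]
force: [0.9, -0.2, -0.3]
finger_gap: 0.468
```

```bash
cat > flat.py <<'E'
from h import *
import sys
def flat(s,C=(.5155,-.071),yaw=89.2,z0=0):
    P=cloud(s)
    a=np.radians(yaw);ex=np.array([np.cos(a),np.sin(a)]);ey=np.array([-ex[1],ex[0]])
    L=(P[...,:2]-np.array(C));px=L@ex*1000;py=L@ey*1000;z=P[...,2]*1000-z0
    for n,(bx,by) in {'1':(-48,-30),'2':(-48,30),'3':(48,-30)}.items():
        m=(abs(px-bx)<22)&(abs(py-by)<25)&(z>28)&(z<36.5)
        A=np.c_[px[m]-bx,py[m]-by,np.ones(m.sum())];c,*_=np.linalg.lstsq(A,z[m],rcond=None)
        r=abs(A@c-z[m])<1;c,*_=np.linalg.lstsq(A[r],z[m][r],rcond=None)
        t=(abs(px-bx)<16)&(abs(py-by)<18)&(z>56)
        print(n,'top z',c[2].round(2),'slope',c[:2].round(4),r.sum(),'block top z',np.median(z[t]).round(1),'ctr',(px[t].mean()-bx).round(1),(py[t].mean()-by).round(1))
E
python3 - <<'E'
from flat import *
s=snap('wrist','w25');show();flat(s)
E
```

```text
t 51.20 tcp [ 0.446  -0.1232  0.1921] jaw -90.82 tilt [ 4.e-04  4.e-04 -1.e+00] F [ 0.4 -0.2  0.4] gap 0.47 q [-0.51  0.37  1.87  0.    0.9   1.07]
1 top z 33.72 slope [-0.0019 -0.0035] 1395 block top z 57.8 ctr -0.8 1.7
2 top z 33.89 slope [-0.0005  0.0015] 1166 block top z 57.9 ctr -0.2 1.8
3 top z 33.75 slope [-0.0034 -0.0016] 1174 block top z 57.9 ctr -1.2 1.6
```

View pics/w25.png

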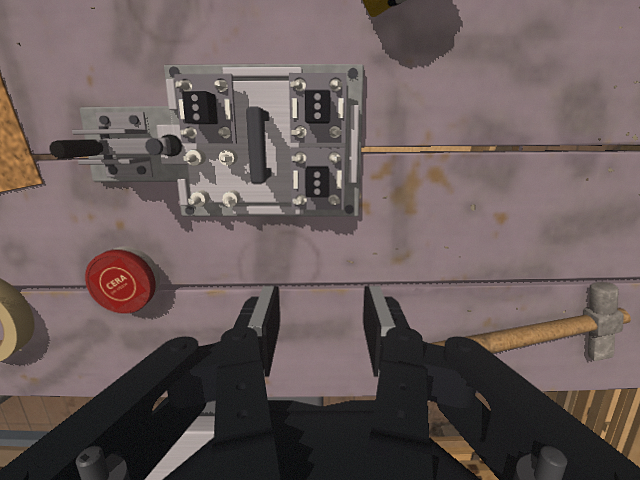

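Call:
move_arm --deltas '[0,0,10,-20,-8.2,0,0,0,0,0,0,-8.2,0,0,0,0,0,0,-8.2,0,0,0,0,0,0,-8.2,0,0,0,0,0,0,-8.2,0,0,0,0,0,0,-8.2,0,0,0,0,0,0,-8.2,0,0,0,0,0,0,-8.2,0,0,0,0,0,0,-8.2,0,0,0,0,0,0,-8.2,0,0]'

```text
t: 52.2
tcp_pos: [0.4564, -0.1028, 0.1923]
tool_rot: [0.052, 0.705, -0.052, 0.705]
force: [0.0, -0.6, -0.9]
finger_gap: 0.001
```

Run:
```python
from h import *
plan([.516,.031,.15],-0.2)
```

```text
t 52.20 tcp [ 0.4564 -0.1028  0.1923] jaw -8.39 tilt [ 7.e-04  1.e-04 -1.e+00] F [ 0.  -0.6 -0.9] gap 0.001 q [-0.46  0.38  1.86  0.    0.9  -0.32]
turn [-8.19  0.04 -0.01] n>= 1.0 shift(after turn) [ 42.3 134.   59.1] world [ 59.6 133.8 -42.3]
```

Call:
move_arm --deltas '[0,0,0,0,-8.2,0,0,0,0,27,12,0,0,0,0,0,27,12,0,0,0,0,10,27,12,0,0,0,0,15,27,12,0,0,0,0,17,26,11,0,0,0,0,20,0,0,0,0,0,0,25,0,0,0,0,0,0,22,0,0,0,0,0,0,0,0,0,0,0,0]'

```text
t: 53.2
tcp_pos: [0.5144, 0.0312, 0.0808]
tool_rot: [0.004, 0.709, -0.003, 0.705]
force: [0.4, 0.3, 0.3]
finger_gap: -0.001
```

Run:
```python
from h import *
plan([.5165,.033,.083],-0.2)
```

```text
t 53.20 tcp [0.5144 0.0312 0.0808] jaw -0.53 tilt [-0.0056  0.0011 -1.    ] F [0.4 0.3 0.3] gap -0.001 q [-0.16  0.62  1.83  0.    0.7  -0.15]
turn [-0.33 -0.32 -0.06] n>= 1.0 shift(after turn) [-2.2  1.9  2.1] world [2.1 1.8 2.2]
```

Call:
move_arm --deltas '[0,0,14,0,0,0,0,0,1,12,0,0,0,0,0,1,11,0,0,0,0,0,5,10,0,0,0,0,0,6,9,0,0,0,0,0,8,7,0,0,0,0,0,8,7,0,0,0,0,0,9,5,0,0,0,0,0,9,4,0,0,0,0,0,6,1,0,0,0,0]'

```text
t: 54.2
tcp_pos: [0.5158, 0.1101, 0.029]
tool_rot: [0.004, 0.708, -0.004, 0.706]
force: [-0.4, -0.4, -0.2]
finger_gap: 0.0
```

Call:
move_arm --deltas '[0,0,0,0,0,0,0,0,-20,5,0,0,0,0,0,-30,0,0,0,0,0,0,-40,0,0,0,0,0,0,-40,0,0,0,0,0,0,-30,-15,0,0,0,0,0,0,0,0,0,0,0]'

```text
t: 54.9
tcp_pos: [0.5197, 0.0984, 0.1948]
tool_rot: [0.004, 0.704, -0.005, 0.711]
force: [1.2, -0.2, 0.1]
finger_gap: -0.003
```

Run:
```python
from h import *
show()
q=viewer.snapshot('scene')
u,v=proj(q,[.5147,.03,.05])[0].astype(int)
cv2.imwrite('pics/c5.png',cv2.resize(q['image'][v-45:v+45,u-60:u+60,::-1],None,fx=6,fy=6,interpolation=cv2.INTER_CUBIC))
```

```text
t 54.90 tcp [0.5197 0.0984 0.1948] jaw -0.71 tilt [ 1.e-02 -5.e-04 -1.e+00] F [ 1.2 -0.2  0.1] gap -0.003 q [-0.02  0.44  1.72 -0.    0.97 -0.01]
```

View pics/c5.png

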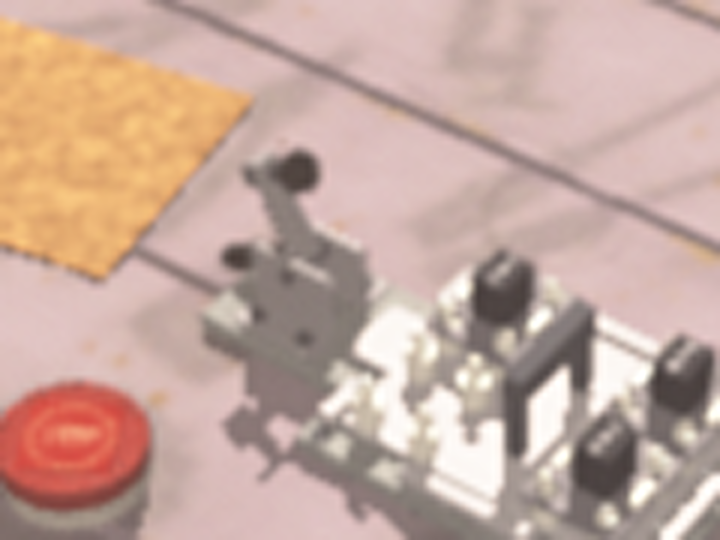

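Run:
```python
from h import *
import pickle
def mat(s,name):
    hsv=cv2.cvtColor(s['image'],cv2.COLOR_RGB2HSV)
    m=cv2.inRange(hsv,(8,90,120),(25,255,255));m=cv2.morphologyEx(m,cv2.MORPH_CLOSE,np.ones((7,7)))
    c=max(cv2.findContours(m,0,1)[0],key=cv2.contourArea)
    X=onplane(s,c[:,0,:],.003);r=cv2.minAreaRect((X[:,:2]*1000).astype(np.float32));print(name,np.round(r[0],1),np.round(r[1],1),round(r[2],2))
mat(pickle.load(open('w9.pkl','rb')),'w9')
mat(viewer.snapshot('scene'),'scene');mat(viewer.snapshot('side'),'side')
plan([.5151,-.0714,.195],-90.83)
```

```text
w9 [538.1 277.3] [150.  205.9] 9.02
scene [1578.5  389. ] [2554.4 1345.7] 80.64
side [1254.5 -687.2] [1082.6 2027.5] 41.66
t 55.05 tcp [0.5159 0.0994 0.1899] jaw -0.68 tilt [-1.3e-03  3.0e-04 -1.0e+00] F [ 0.1  0.8 -1. ] gap -0.0 q [-0.02  0.45  1.72  0.    0.97 -0.01]
turn [-8.985e+01 -4.000e-02 -7.000e-02] n>= 11.0 shift(after turn) [  -5.1   -1.7 -170.8] world [  -0.8 -170.8    5.1]
```

Call:
move_arm --deltas '[0,0,-25,0,0,0,0,0,0,-30,0,0,0,0,0,0,-30,0,0,0,0,0,0,-30,0,0,0,0,0,0,-30,0,0,0,0,26,0,-26,0,8.2,0,0,26,0,0,0,8.2,0,0,26,0,0,0,8.2,0,0,26,0,0,0,8.2,0,0,26,0,0,0,8.2,0,0]'

```text
t: 56.05
tcp_pos: [0.5134, -0.0709, 0.1882]
tool_rot: [0.253, 0.662, -0.253, 0.658]
force: [0.2, -0.1, -0.6]
finger_gap: 0.303
```

Call:
move_arm --deltas '[26,0,0,0,8.2,0,0,26,0,0,0,8.2,0,0,26,0,0,0,8.2,0,0,26,0,0,0,8.2,0,0,26,0,0,0,8.2,0,0,26,0,0,0,8.2,0,0,26,0,0,0,0,0,0]'

```text
t: 56.75
tcp_pos: [0.5136, -0.0708, 0.1885]
tool_rot: [-0.503, -0.498, 0.504, -0.495]
force: [1.0, -0.1, 0.0]
finger_gap: 0.307
```

Run:
```python
from h import *
import pickle
plan([.5151,-.0714,.047],-90.83)
s=snap('wrist','w26');pickle.dump(s,open('w26.pkl','wb'))
```

```text
t 56.75 tcp [ 0.5136 -0.0708  0.1885] jaw -90.82 tilt [-0.004   0.0017 -1.    ] F [ 1.  -0.1  0. ] gap 0.307 q [-0.35  0.45  1.74  0.    0.96  1.23]
turn [ 0.01 -0.09  0.23] n>= 1.0 shift(after turn) [141.5   1.5   0.6] world [   1.5   -0.6 -141.5]
```

View pics/w26.png

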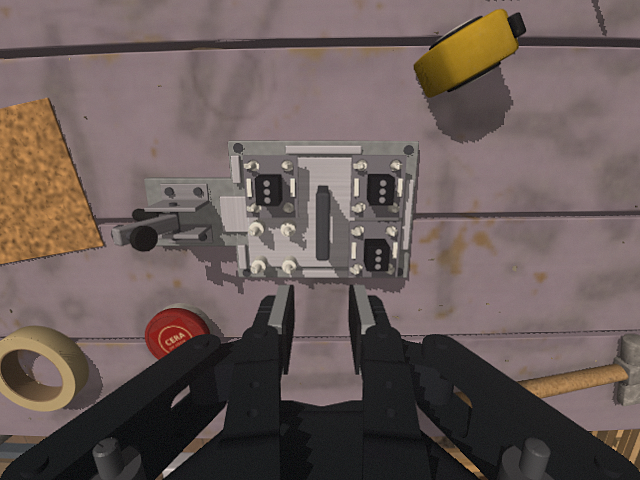

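Call:
move_arm --deltas '[26,28,1,1,0,0,0,26,30,0.5,0,0,0,0,26,30,0,0,0,0,0,26,25,0,0,0,0,0,26,15,0,0,0,0,0,26,8,0,0,0,0,0,26,5,0,0,0,0,0,26,0,0,0,0,0,0]'

```text
t: 57.6
tcp_pos: [0.5161, -0.0724, 0.049]
tool_rot: [-0.503, -0.497, 0.504, -0.496]
force: [-0.9, 0.5, -0.8]
finger_gap: 0.305
```

Run:
```python
from h import *
plan([.5151,-.0714,.0465],-90.83)
s=snap('wrist','w27')
```

```text
t 57.60 tcp [ 0.5161 -0.0724  0.049 ] jaw -90.78 tilt [-8.e-04  3.e-04 -1.e+00] F [-0.9  0.5 -0.8] gap 0.305 q [-0.35  0.68  1.83  0.    0.63  1.23]
turn [ 0.05 -0.02  0.05] n>= 1.0 shift(after turn) [ 2.5 -1.  -1. ] world [-1.   1.  -2.5]
```

View pics/w27.png

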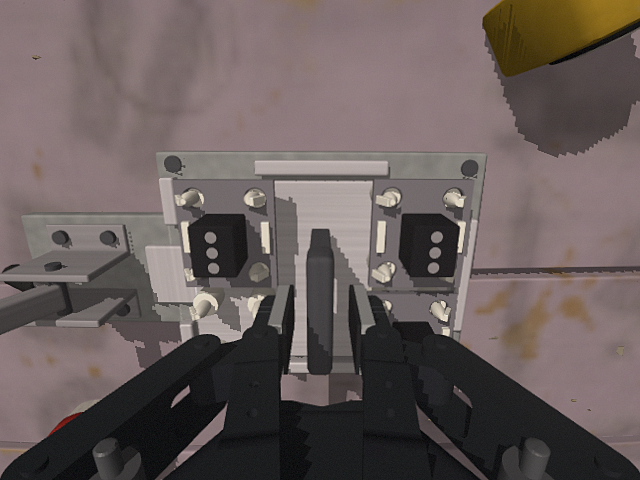

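Call:
move_arm --deltas '[26,2,0,-0.5,0,0,0,5,0,0,0,0,0,0,5,0,0,0,0,0,0,5,0,0,0,0,0,0,5,0,0,0,0,0,0,5,0,0,0,0,0,0,5,0,0,0,0,0,0]' --force 100

```text
t: 58.35
tcp_pos: [0.5166, -0.0719, 0.0483]
tool_rot: [0.504, 0.496, -0.503, 0.497]
force: [-0.7, 1.6, 5.5]
finger_gap: 0.113
```

Call:
move_arm --deltas '[5,-3,0,0,0,0,0,5,-5,0,0,0,0,0,5,-10,0,0,0,0,0,5,-15,0,0,0,0,0,5,-25,0,0,0,0,0,5,-30,0,0,0,0,0,5,-30,0,0,0,0,0,5,-20,0,0,0,0,0,5,0,0,0,0,0,0]'

```text
t: 59.25
tcp_pos: [0.5178, -0.0726, 0.1883]
tool_rot: [0.505, 0.494, -0.503, 0.499]
force: [1.0, -0.7, -8.1]
finger_gap: 0.106
```

Run:
```python
from h import *
s=snap('wrist','w28')
plan([.538,.277,.185],-81)
```

```text
t 59.30 tcp [ 0.5166 -0.0722  0.1865] jaw -90.83 tilt [ 0.0027 -0.0011 -1.    ] F [ 0.1 -0.3 -8.2] gap 0.11 q [-0.35  0.45  1.74 -0.    0.95  1.23]
turn [-9.83  0.07 -0.15] n>= 2.0 shift(after turn) [   1.5   75.8 -341.6] world [ 21.4 349.2  -1.5]
```

View pics/w28.png

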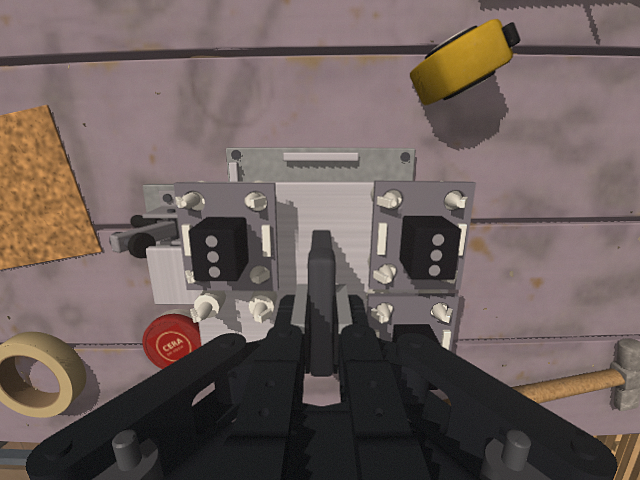

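Call:
move_arm --deltas '[5,0,0,0,-5,0,0,5,0,0,0,-4.8,0,0,5,0,3,-15,0,0,0,5,0,6,-25,0,0,0,5,0,7,-30,0,0,0,5,0,7,-30,0,0,0,5,0,7,-30,0,0,0,5,0,7,-30,0,0,0,5,0,7,-30,0,0,0,5,0,7,-30,0,0,0]'

```text
t: 60.3
tcp_pos: [0.5305, 0.1551, 0.1836]
tool_rot: [0.459, 0.538, -0.461, 0.536]
force: [0.5, -0.7, -6.8]
finger_gap: 0.109
```

Call:
move_arm --deltas '[5,0,7,-30,0,0,0,5,0,7,-30,0,0,0,5,0,6,-30,0,0,0,5,0,4,-20,0,0,0,5,0,1,-11,0,0,0,5,0,0,0,0,0,0,5,0,0,0,0,0,0]'

```text
t: 61.0
tcp_pos: [0.5371, 0.2759, 0.1844]
tool_rot: [0.458, 0.538, -0.46, 0.537]
force: [-0.6, -0.3, -7.7]
finger_gap: 0.111
```

Run:
```python
from h import *
s=snap('wrist','w29')
plan([.538,.277,.04],-81)
```

```text
t 61.05 tcp [0.5375 0.2755 0.1846] jaw -81.08 tilt [-0.0019 -0.0014 -1.    ] F [ 0.3 -0.5 -7. ] gap 0.108 q [ 0.29  0.56  1.53 -0.    1.06  1.7 ]
turn [-0.08  0.06  0.12] n>= 1.0 shift(after turn) [144.6   0.7  -1.4] world [   0.5    1.5 -144.6]
```

View pics/w29.png

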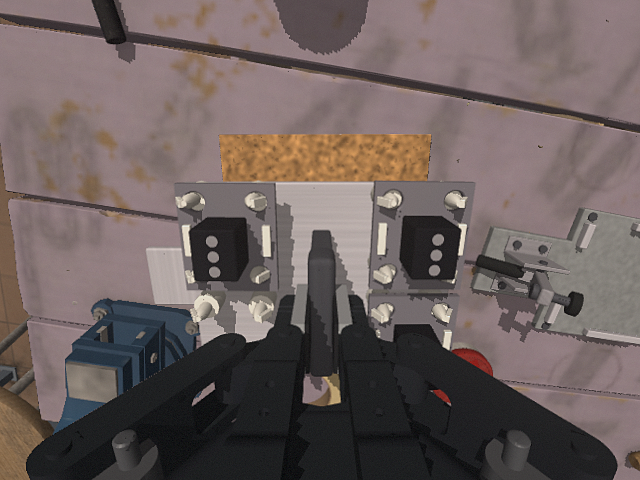

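Call:
move_arm --deltas '[5,20,0.5,-1,0,0,0,5,30,0,0,0,0,0,5,30,0,0,0,0,0,5,25,0,0,0,0,0,5,15,0,0,0,0,0,5,10,0,0,0,0,0,5,5,0,0,0,0,0,5,3,0,0,0,0,0,5,0,0,0,0,0,0]'

```text
t: 61.95
tcp_pos: [0.5391, 0.2778, 0.0479]
tool_rot: [0.46, 0.537, -0.459, 0.538]
force: [0.9, -0.1, -7.2]
finger_gap: 0.109
```

Call:
move_arm --deltas '[5,2,0,0,0,0,0,5,1,0,0,0,0,0,5,0,0,0,0,0,0]'

```text
t: 62.25
tcp_pos: [0.5386, 0.2778, 0.0447]
tool_rot: [0.46, 0.537, -0.459, 0.538]
force: [0.8, 0.8, -7.3]
finger_gap: 0.109
```

Call:
move_arm --deltas '[5,1,0,0,0,0,0,5,1,0,0,0,0,0,5,1,0,0,0,0,0,5,0,0,0,0,0,0]'

```text
t: 62.65
tcp_pos: [0.5385, 0.2777, 0.0414]
tool_rot: [0.459, 0.538, -0.459, 0.538]
force: [-0.3, -0.3, -6.5]
finger_gap: 0.109
```

Call:
move_arm --deltas '[5,0.7,0,0,0,0,0,5,0,0,0,0,0,0,5,0,0,0,0,0,0]'

```text
t: 62.95
tcp_pos: [0.5385, 0.2777, 0.0413]
tool_rot: [0.459, 0.537, -0.459, 0.538]
force: [-1.0, -0.9, 0.3]
finger_gap: 0.111
```

Contact at 0.0413 m, as predicted. Release and rise.

Call:
move_arm --deltas '[26,0,0,0,0,0,0,26,0,0,0,0,0,0,26,0,0,0,0,0,0,26,-10,0,0,0,0,0,26,-25,0,0,0,0,0,26,-35,0,0,0,0,0,26,-35,0,0,0,0,0,26,-35,0,0,0,0,0,26,-20,0,0,0,0,0,26,0,0,0,0,0,0]'

```text
t: 63.95
tcp_pos: [0.541, 0.2785, 0.2053]
tool_rot: [0.462, 0.536, -0.457, 0.539]
force: [0.1, 0.0, 0.1]
finger_gap: 0.301
```

Run:
```python
from flat import *
s=snap('wrist','w30');snap('scene','s30');q=snap('side','d30');show();flat(s,(.5385,.2777),98.9,-7)
```

```text
t 64.10 tcp [0.5378 0.2774 0.2002] jaw -81.04 tilt [-1.2e-03 -4.0e-04 -1.0e+00] F [ 0.1 -0.2  0.2] gap 0.303 q [ 0.29  0.54  1.51 -0.    1.09  1.71]
1 top z 33.87 slope [0.001  0.0049] 946 block top z 292.4 ctr -0.5 15.6
2 top z 33.94 slope [0.001  0.0044] 789 block top z 57.9 ctr 0.5 3.1
3 top z 33.97 slope [-0.0006  0.006 ] 910 block top z 291.3 ctr 3.6 15.6
```

View pics/w30.png

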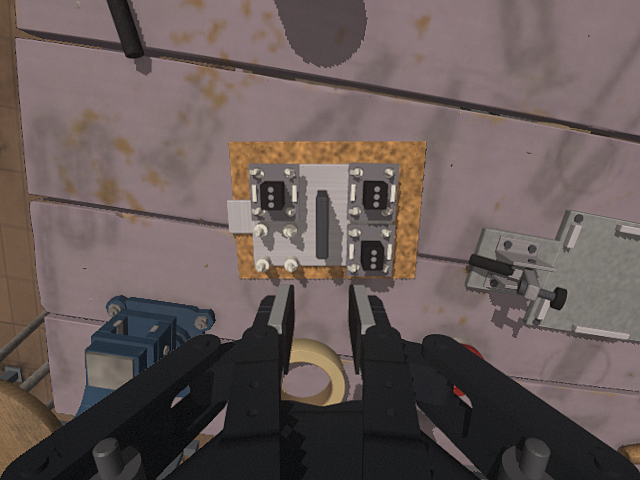

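View pics/s30.png

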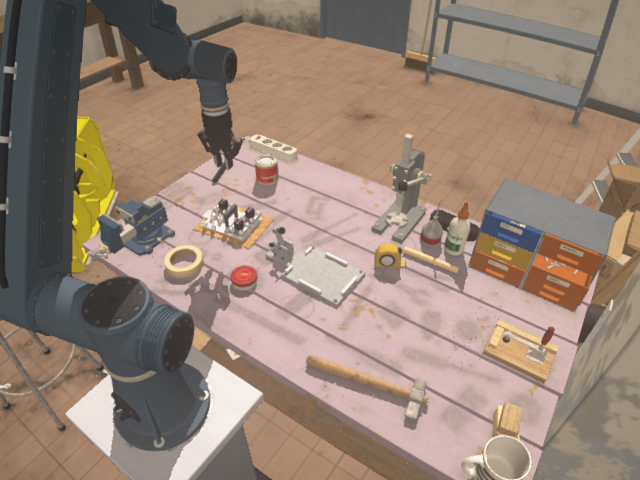

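```bash
python3 -c "
from station import job
print(job.sign_off())"
```

```text
the job is handed in; nothing more can be done
None
```

I finished the whole sequence and handed the job in at about 64 s of the 210 s allowed. No verdict came back, so what follows rests on my own checks.

**What I did**
- The clamp started shut, so I swung it open and laid the plate in the nest, then shut the clamp on the plate's tongue.
- All three boards were present. I pressed them into bays 1, 2 and 3, and each came to a solid stop at the expected height under 23 to 38 N.
- I swung the clamp fully open, lifted the loaded plate by its handle and set it down on the cork mat.

**Last checks**
- **Boards:** all three tops measure 26.9–27.0 mm above the table, where 27 mm is home. Their slopes are at most 0.006 rad.
- **Plate:** it lies flat and roughly centred on the mat. By arm position its middle is about 1 mm from the mat centre I measured.
- **Clamp and bystanders:** the clamp is open in the pictures. The tape measure and wax tin look unmoved, though I did not measure them. The gripper is clear at 0.20 m height.

**Checks that disagreed**
- The first flatness fit for the bay 2 board was noisy, with a slope of about 0.055. That view was partly hidden, and a second view gave 0.0015.
- In the final picture the measured block-top heights and centres for bays 1 and 3 were unusable, probably because the fingers got into the measurement area. The board-surface fits for both were clean.
- The wrist camera disagreed with the arm's position reading by about 2 mm. I allowed for that by aligning parts relative to each other.

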